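Seat the control board in the welder's card rack

TASK

Lay the circuit board with the blue grip on the rack's open bed, gold contacts towards the grey socket, and slide it along the two black guides up to the socket, with both red ejector levers still open. Then let go and swing both levers fully in behind it, so that they press the board home and hold it there.

Things in the scene. Friction and masses are not known exactly. Their poses are not given: they have to be found in the camera images.
- control_board: Green circuit board 120 (its x) x 100 (y) x 6 mm, 0.3 kg, flat on the bench, with a blue upright grip bar over its middle: 60 mm along x, 18 mm thick along y, top 61 mm above the underside; other parts reach 17 mm at most. Gold contacts along the +x edge. Origin: centre of the underside, below the grip; z up. A like board with a yellow grip is not wanted.
- rack: Card rack fixed to the bench: grey bed plate, top 6 mm up, x -140 to 175 mm, y -95 to 95 mm. x runs along the guides to the socket, y left, z up. Origin at bench level, where the middle of the seated board's trailing edge lies: fully home, the board's centre is at x 60, y 0 mm, its underside 6 mm up, its x along the rack's x.
- bed (a point): Spot on top of the bed at rack x = -70 mm, y = 0: lay the board here with its centre within 10 mm of it, between the open levers. From here it slides along rack x.
- guide_mouth (a point): On the bed at rack x = 30 mm, midway between the black guides where they begin. They run to x = 120 mm, walls at y = +-52.5 mm, with lips (12 to 16 mm above the bed, reaching in to y = +-44 mm) over the board's edges, so it can only be slid in. Back from here to x = 0 the walls flare out to y = +-65 mm, without lips.
- socket (a point): On the bed at rack x = 110 mm, where the board's leading edge meets the sprung brass bar of the grey socket (42 mm tall block, face at x = 121.5 mm). The board's centre is then at x = 50 mm. The bar yields the last 10 mm under 1.5 to 3 N and may push the board back until the levers hold it.
- lever_left (a joint): Left (+y) red lever, rad: 0 = fully in, across behind the board; starts open at 1.6 to 2.0, pointing back from the socket. Upright pivot at rack x -14, y 78 mm; at angle a the arm points along rack (-sin a, -cos a). Arm 64 mm long, 10 thick, 12 to 42 above the bench; stiff, 2 to 4 N at the tip, stays put. Push its outer side near the tip with closed fingers. Drives the board over the last 0.35 rad.
- lever_right (a joint): Right (-y) red lever, mirror image of the left one: pivot at rack x -14, y -78 mm; at angle a (rad, 0 = fully in, 1.6 to 2.0 = open at the start) the arm points along rack (-sin a, +cos a).
Things that resemble listed ones, but are neither listed nor needed, are in the scene too. Leave any purple look-alike of the control_board alone.

How it is judged:
On the way:
1. the board has been slid along the guides up to the socket (centre within 18 mm of home, lying under the lips) while both levers are still open (x of control_board in the frame of rack above 0.042 m and x of rack in the frame of control_board below -0.03 m and y of control_board in the frame of rack between -0.01 and 0.01 m and z of control_board in the frame of rack below 0.014 m and value of joint each of lever_left, lever_right above 0.6 rad), for 0.2 s.
At the end, for the whole second after the job is handed in: The blue-grip board lies flat in both guides, contacts in the socket, within 5 mm of fully home along the guides and 10 mm of the middle line; both levers are within 0.18 rad (10 degrees) of fully in; the board is at rest and let go (x of control_board in the frame of rack above 0.055 m and x of rack in the frame of control_board below -0.045 m and y of control_board in the frame of rack between -0.01 and 0.01 m and z of control_board in the frame of rack below 0.012 m and angle between the x axis of control_board and the x axis of rack, either way round below 0.12 rad and angle between control_board's own z axis and vertical below 0.1 rad and value of joint each of lever_left, lever_right below 0.18 rad and linear speed of control_board below 0.01 m/s); the robot touches nothing.
It also fails if it takes over 61 s, if anything falls off the work surface, if the arm or the gripper's body presses on something with over 40 N, if the wrist force passes 120 N, or if a joint passes its speed limit or range.

ROBOT

A 6-joint arm with a two-finger parallel gripper is mounted at the origin on the work surface. World frame = base frame: x ahead of the robot, y to its left, z up, the work surface at z = 0. Lengths are in m, angles in rad, forces in N, time in s.
With the tool pointing down it reaches from about 0.275 to 0.85 m from the base axis. Payload 5.2 kg.
Tool frame: the origin (TCP) lies at the very end of the fingers, on their centre line; the grasp point (between the pads) lies ctrl.grasp_offset behind it (ctrl.grasp_offset is the distance from the TCP to the grasp point, in m); z points along the fingers, y is the direction in which the jaws open and shut (so a half turn about z gives the same grasp; the last joint's range is limited). The gripper opens to 85 mm and grips with 20 to 120 N. Pads are 22 mm wide; open, the fingers measure 114 mm over their backs; the gripper's body (76 mm by 85 mm) begins 54 mm behind the grasp point. The pads swing forward as they close: fully open they stand 13 mm farther back than shut.
Start: joints at [-1.462, 0.259, 1.535, -0, 1.348, -0.203], TCP at [0.169, -0.523, 0.205] pointing down, gripper open.
Joint ranges: [-3.14, 3.14], [-0.91, 2.08], [0.19, 2.58], [-1.22, 4.36], [0.22, 2.71], [-3.12, 3.12]. Speed limits (rad/s): [2.57, 2.57, 3.14, 3.14, 3.14, 3.14].

INTERFACE

Orientations are given as a unit quaternion [w, x, y, z].
In Python, from station import ctrl gives the robot as it stands.
- The arm moves only by the tool servo_tool, never from a script. Its argument "commands" is a list of rows, each an object of numbers: "jaw": the opening, from 0 (shut) to 1 (fully open); "x", "y", "z": the shift along the tool's x, y, z in cm; "rx", "ry", "rz": the turn, a rotation vector about the tool's x, y, z in degrees. In form: [{"jaw": .., "x": .., "y": .., "z": .., "rx": .., "ry": .., "rz": ..}, ...]. A call has 1 to 20 rows; each row is the pose to reach, as a shift and turn from the pose commanded when the call began, along the tool's axes at that moment; what a row does not reach only later rows make up. A row lasts 1/12 s, in which the tool goes at most 41.7 mm and 7.16 degrees, less where a joint would pass 70% of its speed; a pose out of reach is approached as far as the arm can. A call with a gripper value outside its range is refused whole. The fingers move at their own pace and stop on an object; "force" is the grip in N (left out, the last holds). Time passes only in rows, so rows that repeat a pose let the fingers close. It gives the time, the measured TCP pose, the force and the opening at its end, in the units of the state.
- ctrl.read_state(): the state, without advancing time (a new reading comes with each control period).
- ctrl.snapshot(name): name is "scene" or "top" or "wrist"; returns a dict with "frame" (480x640x3 uint8, red, green, blue), "fovy" (degrees; the focal length in pixels is half the picture's height over the tangent of half this angle, whatever the lens; pixels are square), "cx", "cy" (the principal point, pixels), "R" (3x3) and "t" (3): a world point X has camera coordinates R X + t; the wrist camera has in their place "hand_eye" (4x4, takes a point from camera to tool coordinates, whose origin is the TCP and whose axes are the flange's). Camera axes: x right, y down, z forward; pixel columns grow to the right and rows downward; lengths in m; the calibration is good to about 2 mm. A picture is of the moment at which its call begins: read the wrist's pose just before it. There is no depth.
- ctrl.hand_in(): hands the job in, once; it reports no verdict.
The state is a dict: "t": time; "q": joint angles; "joint_vel": joint speeds; "joint_torque": joint torques, N m; "tool_pos": TCP position; "tool_rot": TCP orientation; "force": force on the tool from outside, world axes, zero at the start; "ft_torque": the same for the moment, N m; "grip_width": opening from 0.0 (shut) to 1.0 (fully open).
Only numpy, scipy, OpenCV 4.12 (cv2) and the standard library are available. Lean on these libraries where they do the work, as an engineer would, in place of code of your own. Each camera call takes 0.05 s, during which the arm holds its last target.

## Working session

There is one attempt and no reset: what is moved stays moved. The work goes in short steps, Python scripts to look and compute and a tool call to move; the robot and the scene stay as the last step left them, time stands still between calls to the robot, and variables do not carry over. Pictures are saved under pics/ and viewed, and the job is handed in when it is done.

Besides the shell and the picture viewer there is one more tool, called after "Emit:" as a command line: name --argument value ..., lists and objects as JSON in quotes. servo_tool: Moves the arm, as the interface text tells. Its arguments: {"type":"object","properties":{"commands":{"type":"array","items":{"type":"object","properties":{"jaw":{"type":"number"},"x":{"type":"number"},"y":{"type":"number"},"z":{"type":"number"},"rx":{"type":"number"},"ry":{"type":"number"},"rz":{"type":"number"}}}},"force":{"type":"number"}},"required":["commands"]}

```bash
mkdir -p pics; ls
python3 - <<'E'
from station import ctrl
import cv2
s=ctrl.read_state();print({k:s[k] for k in ('t','q','tool_pos','tool_rot','grip_width','force')},ctrl.grasp_offset)
import numpy as np,pickle
for n in("scene","top","wrist"):
    d=ctrl.snapshot(n);pickle.dump(d,open(f"pics/{n}0.pkl","wb"))
    cv2.imwrite(f"pics/{n}0.png",d["frame"][:,:,::-1])
    print(n,{k:np.round(v,3).tolist() for k,v in d.items() if k!="frame"})
E
```

```text
pics
{'t': 0.0, 'q': array([-1.46182643e+00,  2.59363826e-01,  1.53612906e+00,  1.87027733e-05,
        1.34798789e+00, -2.02760309e-01]), 'tool_pos': array([ 0.16867236, -0.52287534,  0.20444508]), 'tool_rot': array([-9.42598715e-04,  9.87877488e-01,  1.55232654e-01,  5.33641006e-05]), 'grip_width': 1.0053370061765183, 'force': array([-0.01009593,  0.20506037, -0.15940657])} 0.0187
scene {'fovy': 56.898, 'cx': 317.126, 'cy': 248.199, 'R': [[-0.469, 0.883, 0.008], [0.656, 0.354, -0.667], [-0.592, -0.308, -0.745]], 't': [0.234, -0.296, 1.176]}
top {'fovy': 50.173, 'cx': 320.088, 'cy': 243.078, 'R': [[0.029, -1.0, -0.0], [-0.993, -0.029, -0.116], [0.116, 0.003, -0.993]], 't': [0.013, 0.503, 0.933]}
wrist {'fovy': 70.04, 'cx': 323.526, 'cy': 235.374, 'hand_eye': [[0.0, -0.957, -0.289, 0.074], [1.0, 0.0, -0.0, 0.0], [0.0, -0.289, 0.957, -0.169], [0.0, 0.0, 0.0, 1.0]]}
```

View pics/top0.png

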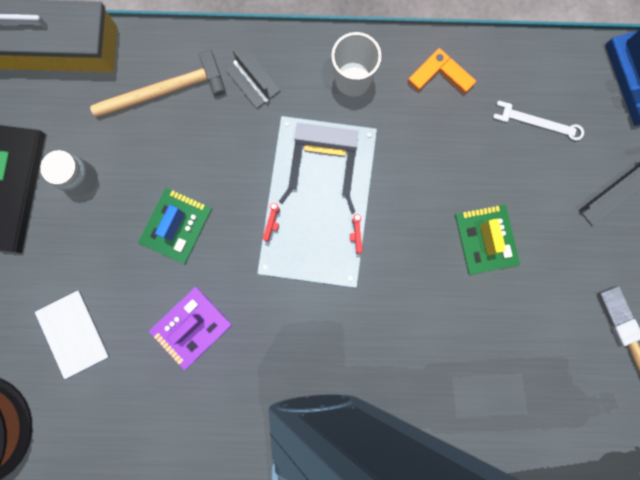

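View pics/scene0.png

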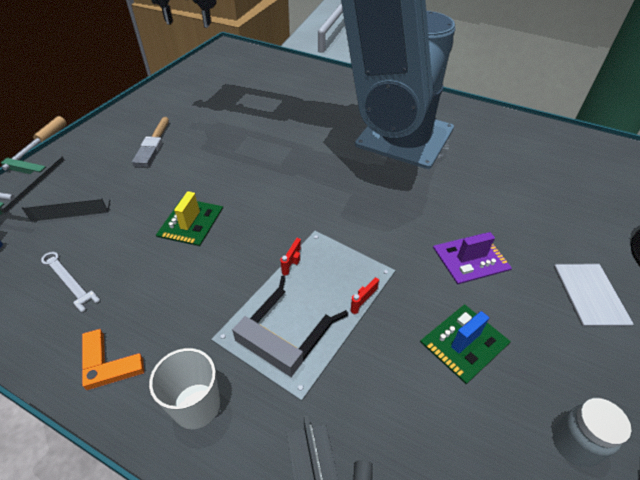

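Top view: the blue-grip board is at about (175,225) and the rack bed spans (282,117) to (357,286), with its socket at (327,135) and the red levers at (271,222) and (357,234). The yellow board at (488,240) and the purple one at (190,328) are decoys.

```bash
cat > h.py <<'E'
import numpy as np,cv2,pickle
from scipy.spatial.transform import Rotation as Ro
def K(d):
    f=240/np.tan(np.radians(d["fovy"])/2);return np.array([[f,0,d["cx"]],[0,f,d["cy"]],[0,0,1]])
def campose(d,s=None):
    if "R" in d: R=np.array(d["R"]);return R.T,-R.T@np.array(d["t"])
    q=s["tool_rot"];T=np.eye(4);T[:3,:3]=Ro.from_quat([q[1],q[2],q[3],q[0]]).as_matrix();T[:3,3]=s["tool_pos"]
    M=T@np.array(d["hand_eye"]);return M[:3,:3],M[:3,3]
def onplane(d,px,z,s=None):
    A,c=campose(d,s);px=np.atleast_2d(px).astype(float)
    r=(A@np.linalg.inv(K(d))@np.c_[px,np.ones(len(px))].T).T
    return c+r*((z-c[2])/r[:,2])[:,None]
def proj(d,X,s=None):
    A,c=campose(d,s);p=(np.atleast_2d(X)-c)@A@K(d).T;return p[:,:2]/p[:,2:]
def blobs(d,lo,hi,amin=30):
    hsv=cv2.cvtColor(d["frame"],cv2.COLOR_RGB2HSV);m=cv2.inRange(hsv,lo,hi)
    c,_=cv2.findContours(m,cv2.RETR_EXTERNAL,cv2.CHAIN_APPROX_NONE)
    return [k for k in sorted(c,key=cv2.contourArea)[::-1] if cv2.contourArea(k)>amin],m
def rect(P):
    r=cv2.minAreaRect((P[:,:2]*1000).astype(np.float32));return r
E
python3 - <<'E'
from h import *
d=pickle.load(open("pics/top0.pkl","rb"))
def show(n,lo,hi,z,amin=30):
    cs,_=blobs(d,lo,hi,amin)
    for c in cs[:6]:
        p=c[:,0]; 
        print(n,p.mean(0).round(),cv2.contourArea(c),rect(onplane(d,p,z)))
show("green",(40,80,30),(85,255,255),.006,500)
show("blue",(100,120,80),(125,255,255),.061,50)
show("red",(0,150,80),(6,255,255),.042)
show("red2",(174,150,80),(180,255,255),.042)
show("gold",(15,100,120),(32,255,255),.006,5)
hsv=cv2.cvtColor(d["frame"],cv2.COLOR_RGB2HSV)
print(hsv[180,300],hsv[260,320],hsv[300,300],hsv[135,325])
bed=cv2.inRange(hsv,(80,5,150),(120,80,255))
c,_=cv2.findContours(bed,cv2.RETR_EXTERNAL,cv2.CHAIN_APPROX_NONE)
for k in sorted(c,key=cv2.contourArea)[::-1][:3]:print(k[:,0].mean(0),cv2.contourArea(k),rect(onplane(d,k[:,0],.006)))
E
```

```text
green [487. 239.] 2929.5 ((522.27001953125, -293.45587158203125), (120.01992797851562, 101.05095672607422), 12.672329902648926)
green [175. 225.] 2920.5 ((531.4824829101562, 309.2333984375), (100.8631591796875, 120.3407974243164), 67.20809936523438)
blue [630.  70.] 942.0 ((839.4296875, -538.7616577148438), (51.69255065917969, 172.1890411376953), 88.7337875366211)
blue [169. 223.] 553.0 ((528.62255859375, 302.6885070800781), (34.78313446044922, 60.92404556274414), 68.02458190917969)
red [270. 224.] 48.0 ((532.815673828125, 122.61463928222656), (6.715742111206055, 54.54130935668945), 75.3808364868164)
gold [442.  72.] 1047.0 ((840.6446533203125, -206.04974365234375), (98.54264831542969, 89.5306167602539), 47.376407623291016)
gold [493. 236.] 527.0 ((528.1403198242188, -304.4315185546875), (63.89032745361328, 35.079429626464844), 12.706940650939941)
gold [324. 150.] 177.5 ((689.4255981445312, 24.475576400756836), (78.34786224365234, 11.472681045532227), 83.87312316894531)
gold [480. 211.] 128.0 ((576.0035400390625, -281.8773193359375), (10.695788383483887, 69.66800689697266), 13.057024002075195)
gold [187. 200.] 111.5 ((582.2528076171875, 288.9853820800781), (68.77713775634766, 9.817219734191895), 67.18722534179688)
gold [152.  94.] 93.0 ((792.8121337890625, 368.93475341796875), (6.155864238739014, 215.49400329589844), 21.725183486938477)
[102  19 245] [101  20 245] [105  29 143] [113  21 220]
[316.49924357 206.49924357] 15174.5 ((589.4464111328125, 34.78285217285156), (195.952392578125, 320.53759765625), 83.96795654296875)
[ 70.53153153 334.11711712] 3717.0 ((318.847412109375, 492.16607666015625), (143.45225524902344, 93.45404815673828), 28.70742416381836)
[621.47101449 315.92028986] 1109.0 ((383.884765625, -547.1885375976562), (105.88111877441406, 43.775421142578125), 21.924013137817383)
```

Emit:
servo_tool --commands '[{"x": 30,"y": -34,"rz": -70},{"x": 30,"y": -34,"rz": -70},{"x": 30,"y": -34,"rz": -70},{"x": 30,"y": -34,"rz": -70},{"x": 30,"y": -34,"rz": -70},{"x": 30,"y": -34,"rz": -70},{"x": 30,"y": -34,"rz": -70},{"x": 30,"y": -34,"rz": -70},{"x": 30,"y": -34,"rz": -70},{"x": 30,"y": -34,"rz": -70},{"x": 60.1,"y": -68,"rz": -139.3},{"x": 60.1,"y": -68,"rz": -139.3},{"x": 60.1,"y": -68,"rz": -139.3},{"x": 60.1,"y": -68,"rz": -139.3},{"x": 60.1,"y": -68,"rz": -139.3},{"x": 60.1,"y": -68,"rz": -139.3},{"x": 60.1,"y": -68,"rz": -139.3},{"x": 60.1,"y": -68,"rz": -139.3},{"x": 60.1,"y": -68,"rz": -139.3},{"x": 60.1,"y": -68,"rz": -139.3}]'

```text
invalid input
```

Emit:
servo_tool --commands '[{"jaw": 1,"x": 3,"y": -3.4,"z": 0,"rx": 0,"ry": 0,"rz": -7},{"jaw": 1,"x": 6,"y": -6.8,"z": 0,"rx": 0,"ry": 0,"rz": -14}]'

```text
t: 0.32
tool_pos: [0.2016, -0.4472, 0.2042]
tool_rot: [-0.001, 0.961, 0.276, 0.0]
force: [-0.2, 0.5, -0.1]
grip_width: 1.001
```

Emit:
servo_tool --commands '[{"jaw": 1,"x": 67.3,"y": -46.3,"z": 0,"rx": 0,"ry": 0,"rz": -125.3},{"jaw": 1,"x": 67.3,"y": -46.3,"z": 0,"rx": 0,"ry": 0,"rz": -125.3},{"jaw": 1,"x": 67.3,"y": -46.3,"z": 0,"rx": 0,"ry": 0,"rz": -125.3},{"jaw": 1,"x": 67.3,"y": -46.3,"z": 0,"rx": 0,"ry": 0,"rz": -125.3},{"jaw": 1,"x": 67.3,"y": -46.3,"z": 0,"rx": 0,"ry": 0,"rz": -125.3},{"jaw": 1,"x": 67.3,"y": -46.3,"z": 0,"rx": 0,"ry": 0,"rz": -125.3},{"jaw": 1,"x": 67.3,"y": -46.3,"z": 0,"rx": 0,"ry": 0,"rz": -125.3},{"jaw": 1,"x": 67.3,"y": -46.3,"z": 0,"rx": 0,"ry": 0,"rz": -125.3},{"jaw": 1,"x": 67.3,"y": -46.3,"z": 0,"rx": 0,"ry": 0,"rz": -125.3},{"jaw": 1,"x": 67.3,"y": -46.3,"z": 0,"rx": 0,"ry": 0,"rz": -125.3},{"jaw": 1,"x": 67.3,"y": -46.3,"z": 0,"rx": 0,"ry": 0,"rz": -125.3},{"jaw": 1,"x": 67.3,"y": -46.3,"z": 0,"rx": 0,"ry": 0,"rz": -125.3},{"jaw": 1,"x": 67.3,"y": -46.3,"z": 0,"rx": 0,"ry": 0,"rz": -125.3},{"jaw": 1,"x": 67.3,"y": -46.3,"z": 0,"rx": 0,"ry": 0,"rz": -125.3},{"jaw": 1,"x": 67.3,"y": -46.3,"z": 0,"rx": 0,"ry": 0,"rz": -125.3},{"jaw": 1,"x": 67.3,"y": -46.3,"z": 0,"rx": 0,"ry": 0,"rz": -125.3},{"jaw": 1,"x": 67.3,"y": -46.3,"z": 0,"rx": 0,"ry": 0,"rz": -125.3},{"jaw": 1,"x": 67.3,"y": -46.3,"z": 0,"rx": 0,"ry": 0,"rz": -125.3},{"jaw": 1,"x": 67.3,"y": -46.3,"z": 0,"rx": 0,"ry": 0,"rz": -125.3},{"jaw": 1,"x": 67.3,"y": -46.3,"z": 0,"rx": 0,"ry": 0,"rz": -125.3}]'

```text
t: 1.98
tool_pos: [0.5298, 0.3053, 0.2046]
tool_rot: [-0.0, 0.197, 0.98, 0.001]
force: [-0.4, -0.7, 0.2]
grip_width: 0.999
```

Run:
```python
from station import ctrl
from h import *
s=ctrl.read_state();d=ctrl.snapshot("wrist");pickle.dump((d,s),open("pics/w1.pkl","wb"))
cv2.imwrite("pics/w1.png",d["frame"][:,:,::-1])
for n,lo,hi,z in(("green",(40,80,30),(85,255,255),.006),("blue",(100,120,60),(125,255,255),.061),("gold",(15,100,120),(32,255,255),.006)):
    for c in blobs(d,lo,hi,300)[0][:5]:
        print(n,c[:,0].mean(0).round(),cv2.contourArea(c),rect(onplane(d,c[:,0],z,s)))
```

```text
green [327. 208.] 7779.5 ((532.6465454101562, 308.41595458984375), (100.27825164794922, 119.9209213256836), 66.97277069091797)
blue [327. 212.] 1245.0 ((529.8026123046875, 309.7076721191406), (17.88193130493164, 65.81605529785156), 67.04853057861328)
```

View pics/w1.png

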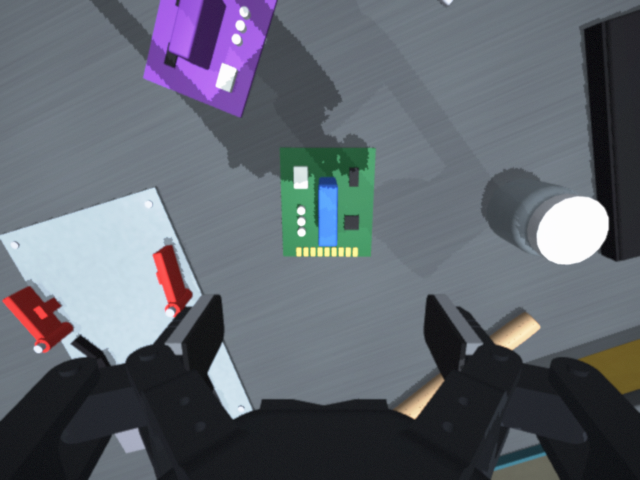

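The wrist view shows the blue-grip board at (327,208), with its contacts facing the bottom of the image and the bar across the jaws. I'm descending.

Emit:
servo_tool --commands '[{"jaw": 1,"x": -0.1,"y": 0.2,"z": 4,"rx": 0,"ry": 0,"rz": 0},{"jaw": 1,"x": -0.1,"y": 0.2,"z": 8,"rx": 0,"ry": 0,"rz": 0},{"jaw": 1,"x": -0.1,"y": 0.2,"z": 10,"rx": 0,"ry": 0,"rz": 0},{"jaw": 1,"x": -0.1,"y": 0.2,"z": 10,"rx": 0,"ry": 0,"rz": 0},{"jaw": 1,"x": -0.1,"y": 0.2,"z": 10,"rx": 0,"ry": 0,"rz": 0},{"jaw": 1,"x": -0.1,"y": 0.2,"z": 10,"rx": 0,"ry": 0,"rz": 0}]'

```text
t: 2.53
tool_pos: [0.532, 0.3031, 0.107]
tool_rot: [0.001, 0.198, 0.98, 0.001]
force: [0.7, -0.5, -0.2]
grip_width: 1.002
```

```bash
cat >> h.py <<'E'
def rel(s,xyz,yaw):
    """shift cm / rz deg in tool axes to reach world xyz with tool x at yaw deg"""
    q=s["tool_rot"];R=Ro.from_quat([q[1],q[2],q[3],q[0]]).as_matrix()
    c,n=np.cos(np.radians(yaw)),np.sin(np.radians(yaw));T=np.array([[c,n,0],[n,-c,0],[0,0,-1]])
    return (R.T@(np.array(xyz)-s["tool_pos"])*100).round(2),Ro.from_matrix(R.T@T).as_rotvec(degrees=True).round(2)
E
python3 - <<'E'
from station import ctrl
from h import *
s=ctrl.read_state();print(s["tool_pos"],rel(s,[.5326,.3084,.026],157))
E
```

```text
[0.53204081 0.30308321 0.10697977] (array([0.17, 0.5 , 8.1 ]), array([0.09, 0.1 , 0.15]))
```

Emit:
servo_tool --commands '[{"jaw": 1,"x": 0.2,"y": 0.45,"z": 3,"rx": 0,"ry": 0,"rz": 0},{"jaw": 1,"x": 0.2,"y": 0.45,"z": 6,"rx": 0,"ry": 0,"rz": 0},{"jaw": 1,"x": 0.2,"y": 0.45,"z": 8,"rx": 0,"ry": 0,"rz": 0},{"jaw": 1,"x": 0.2,"y": 0.45,"z": 8,"rx": 0,"ry": 0,"rz": 0},{"jaw": 1,"x": 0.2,"y": 0.45,"z": 8,"rx": 0,"ry": 0,"rz": 0},{"jaw": 1,"x": 0.2,"y": 0.45,"z": 8,"rx": 0,"ry": 0,"rz": 0}]'

```text
t: 3.03
tool_pos: [0.5329, 0.3085, 0.0281]
tool_rot: [0.002, 0.198, 0.98, 0.001]
force: [-0.8, 0.1, -0.5]
grip_width: 1.001
```

Emit:
servo_tool --commands '[{"jaw": 0,"x": 0,"y": 0,"z": 0,"rx": 0,"ry": 0,"rz": 0},{"jaw": 0,"x": 0,"y": 0,"z": 0,"rx": 0,"ry": 0,"rz": 0},{"jaw": 0,"x": 0,"y": 0,"z": 0,"rx": 0,"ry": 0,"rz": 0},{"jaw": 0,"x": 0,"y": 0,"z": 0,"rx": 0,"ry": 0,"rz": 0},{"jaw": 0,"x": 0,"y": 0,"z": 0,"rx": 0,"ry": 0,"rz": 0},{"jaw": 0,"x": 0,"y": 0,"z": 0,"rx": 0,"ry": 0,"rz": 0},{"jaw": 0,"x": 0,"y": 0,"z": 0,"rx": 0,"ry": 0,"rz": 0},{"jaw": 0,"x": 0,"y": 0,"z": 0,"rx": 0,"ry": 0,"rz": 0}]' --force 50

```text
t: 3.7
tool_pos: [0.5312, 0.308, 0.0259]
tool_rot: [0.0, 0.198, 0.98, 0.0]
force: [-1.6, -0.3, 4.9]
grip_width: 0.191
```

Emit:
servo_tool --commands '[{"jaw": 0,"x": 0,"y": 0,"z": -2,"rx": 0,"ry": 0,"rz": 0},{"jaw": 0,"x": 0,"y": 0,"z": -5,"rx": 0,"ry": 0,"rz": 0},{"jaw": 0,"x": 0,"y": 0,"z": -9,"rx": 0,"ry": 0,"rz": 0},{"jaw": 0,"x": 0,"y": 0,"z": -12,"rx": 0,"ry": 0,"rz": 0},{"jaw": 0,"x": 0,"y": 0,"z": -12,"rx": 0,"ry": 0,"rz": 0},{"jaw": 0,"x": 0,"y": 0,"z": -12,"rx": 0,"ry": 0,"rz": 0}]'

```text
t: 4.2
tool_pos: [0.5315, 0.3081, 0.1464]
tool_rot: [0.001, 0.198, 0.98, 0.001]
force: [-0.1, 0.0, -5.1]
grip_width: 0.192
```

Run:
```python
from station import ctrl
from h import *
s=ctrl.read_state();print(s["tool_pos"],s["tool_rot"],s["grip_width"],s["force"],s["t"])
y=np.radians(-6.0);print(rel(s,[.572-.07*np.cos(y)-.0,.0366-.07*np.sin(y),.15],174))
```

```text
[0.531543   0.30806525 0.14641886] [1.22320943e-03 1.97950658e-01 9.80210959e-01 7.18265383e-04] 0.19228419138460687 [-0.12723775  0.01909328 -5.12706392] 4.2
(array([ -7.56, -25.48,  -0.39]), array([  0.09,   0.14, -16.83]))
```

Emit:
servo_tool --commands '[{"jaw": 0,"x": -2,"y": -6.4,"z": -0.5,"rx": 0,"ry": 0,"rz": -4.2},{"jaw": 0,"x": -3.8,"y": -12.8,"z": -0.5,"rx": 0,"ry": 0,"rz": -8.4},{"jaw": 0,"x": -5.6,"y": -19,"z": -0.5,"rx": 0,"ry": 0,"rz": -12.6},{"jaw": 0,"x": -7.6,"y": -25.5,"z": -0.5,"rx": 0,"ry": 0,"rz": -16.8},{"jaw": 0,"x": -7.6,"y": -25.5,"z": -0.5,"rx": 0,"ry": 0,"rz": -16.8},{"jaw": 0,"x": -7.6,"y": -25.5,"z": -0.5,"rx": 0,"ry": 0,"rz": -16.8},{"jaw": 0,"x": -7.6,"y": -25.5,"z": -0.5,"rx": 0,"ry": 0,"rz": -16.8},{"jaw": 0,"x": -7.6,"y": -25.5,"z": -0.5,"rx": 0,"ry": 0,"rz": -16.8},{"jaw": 0,"x": -7.6,"y": -25.5,"z": -0.5,"rx": 0,"ry": 0,"rz": -16.8}]'

```text
t: 4.95
tool_pos: [0.5001, 0.0426, 0.1479]
tool_rot: [-0.002, 0.054, 0.999, 0.0]
force: [-0.4, 0.3, -4.2]
grip_width: 0.192
```

Run:
```python
from station import ctrl
from h import *
s=ctrl.read_state();print(s["tool_pos"],s["tool_rot"],s["grip_width"],s["force"],s["t"])
d=ctrl.snapshot("wrist");pickle.dump((d,s),open("pics/w2.pkl","wb"))
cv2.imwrite("pics/w2.png",d["frame"][:,:,::-1])
d=ctrl.snapshot("top");pickle.dump((d,s),open("pics/t2.pkl","wb"))
cv2.imwrite("pics/t2.png",d["frame"][:,:,::-1])
```

```text
[0.50010228 0.04262344 0.1479209 ] [-2.44781497e-03  5.41842943e-02  9.98527847e-01  4.58132898e-04] 0.1918248540989012 [-0.35897457  0.25418512 -4.17470024] 4.95
```

View pics/w2.png

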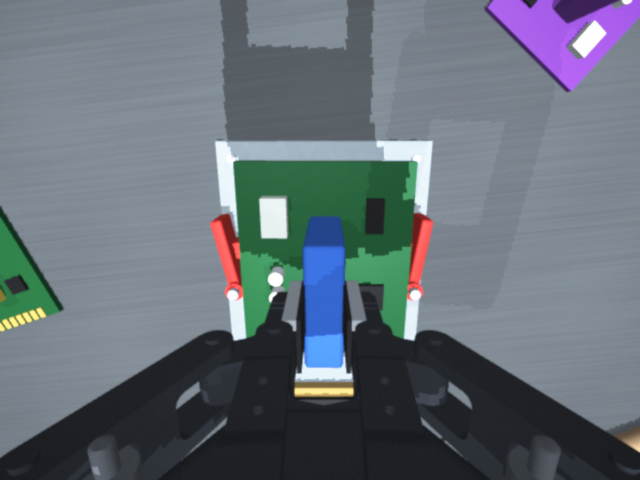

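View pics/t2.png

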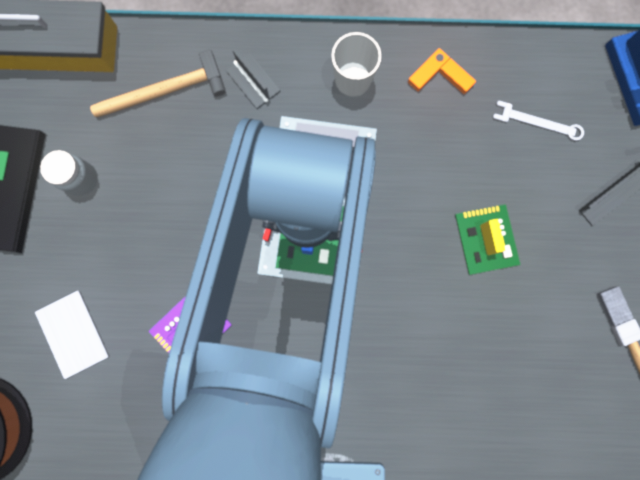

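```bash
python3 - <<'E'
from h import *
d,s=pickle.load(open("pics/w2.pkl","rb"))
p=onplane(d,[(216.5,141.5),(432.5,141)],.006,s);print("plate",p)
v=p[0]-p[1];v=p[1]-p[0];print(np.linalg.norm(v),np.degrees(np.arctan2(v[1],v[0]))-90)
q=onplane(d,[(232.5,295),(415,295)],.044,s);print("pins",q);v=q[1]-q[0];print(np.linalg.norm(v),np.degrees(np.arctan2(v[1],v[0]))-90, q.mean(0))
b=onplane(d,[(235.5,161),(416.5,161)],s["tool_pos"][2]-.0259+.006,s);v=b[1]-b[0];print("board",b,np.linalg.norm(v),np.degrees(np.arctan2(v[1],v[0]))-90,b.mean(0))
m=p.mean(0);y=np.radians(-6);print("origin from plate",m[:2]+.140*np.array([np.cos(y),np.sin(y)]),"from pins",q.mean(0)[:2]+.014*np.array([np.cos(y),np.sin(y)]))
print("board c",b.mean(0)[:2]+.06*np.array([np.cos(y),np.sin(y)]),s["tool_pos"])
E
python3 - <<'E'
import cv2
i=cv2.imread("pics/w2.png")
cv2.imwrite("pics/w2c.png",cv2.resize(i[120:320,200:450],None,fx=3,fy=3,interpolation=cv2.INTER_CUBIC))
E
```

```text
plate [[ 0.42420334 -0.04314989  0.006     ]
 [ 0.44417016  0.14482745  0.006     ]]
0.189034790763035 -6.063180475480891
pins [[ 0.5538214  -0.04314599  0.044     ]
 [ 0.57108692  0.11567265  0.044     ]]
0.1597543682817186 -6.2043840414330305 [0.56245416 0.03626333 0.044     ]
board [[0.43692948 0.00181563 0.1280209 ]
 [0.44747423 0.09899844 0.1280209 ]] 0.09775320679127586 -6.192612809756284 [0.44220185 0.05040704 0.1280209 ]
origin from plate [0.57341981 0.0362048 ] from pins [0.57637747 0.03479993]
board c [0.50187317 0.04413533] [0.50010228 0.04262344 0.1479209 ]
```

View pics/w2c.png

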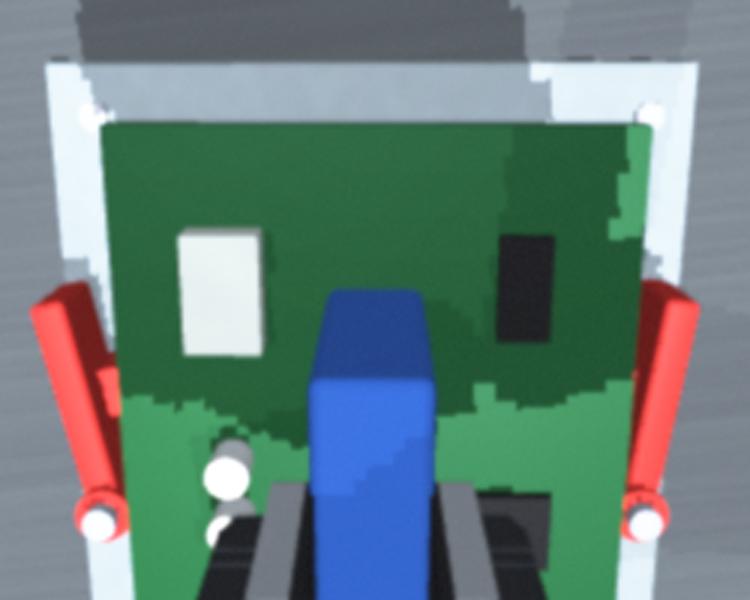

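Emit:
servo_tool --commands '[{"jaw": 0,"x": -0.1,"y": 0,"z": 3,"rx": 0,"ry": 0,"rz": 0},{"jaw": 0,"x": -0.1,"y": 0,"z": 6,"rx": 0,"ry": 0,"rz": 0},{"jaw": 0,"x": -0.1,"y": 0,"z": 9,"rx": 0,"ry": 0,"rz": 0},{"jaw": 0,"x": -0.1,"y": 0,"z": 10.5,"rx": 0,"ry": 0,"rz": 0},{"jaw": 0,"x": -0.1,"y": 0,"z": 11.2,"rx": 0,"ry": 0,"rz": 0},{"jaw": 0,"x": -0.1,"y": 0,"z": 11.2,"rx": 0,"ry": 0,"rz": 0},{"jaw": 0,"x": -0.1,"y": 0,"z": 11.2,"rx": 0,"ry": 0,"rz": 0},{"jaw": 0,"x": -0.1,"y": 0,"z": 11.2,"rx": 0,"ry": 0,"rz": 0}]'

```text
t: 5.72
tool_pos: [0.5041, 0.0436, 0.0395]
tool_rot: [0.001, 0.052, 0.999, -0.0]
force: [1.0, -0.2, -3.2]
grip_width: 0.195
```

```bash
cat > look.py <<'E'
import sys
from station import ctrl
from h import *
n=sys.argv[1]
s=ctrl.read_state();print(s["tool_pos"].round(4),s["tool_rot"].round(4),round(s["grip_width"],3),s["force"].round(1),s["t"])
d=ctrl.snapshot("wrist");pickle.dump((d,s),open(f"pics/{n}.pkl","wb"))
cv2.imwrite(f"pics/{n}.png",d["frame"][:,:,::-1])
E
python3 look.py w3
```

```text
[0.5041 0.0436 0.0395] [ 1.200e-03  5.220e-02  9.986e-01 -1.000e-04] 0.195 [ 1.  -0.2 -3.2] 5.7167
```

View pics/w3.png

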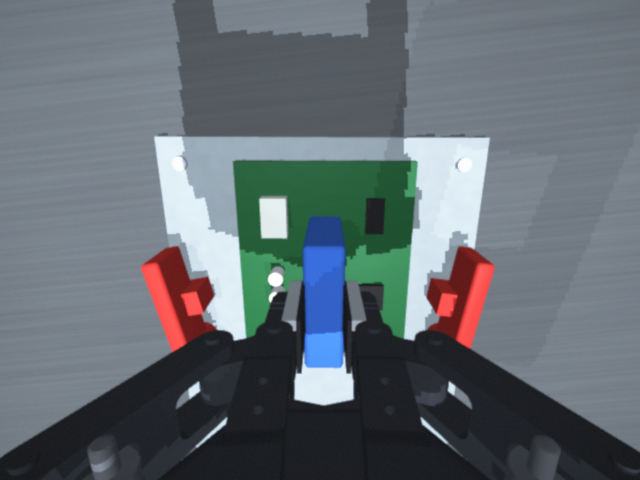

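Run:
```python
from h import *
d,s=pickle.load(open("pics/w3.pkl","rb"))
p=onplane(d,[(155,137),(490,137.5)],.006,s);v=p[1]-p[0];print(p,np.linalg.norm(v),np.degrees(np.arctan2(v[1],v[0]))-90)
b=onplane(d,[(235,161),(417,161)],s["tool_pos"][2]-.0259+.006,s);v=b[1]-b[0];print(b,np.linalg.norm(v),np.degrees(np.arctan2(v[1],v[0]))-90)
y=np.radians(-6.05);u=np.array([np.cos(y),np.sin(y)]);n=np.array([-u[1],u[0]]);o=p.mean(0)[:2]+.14*u;print("o",o)
c=b.mean(0)[:2]+.06*u;print("board in rack",(c-o)@u,(c-o)@n,"tcp",(s["tool_pos"][:2]-o)@u,(s["tool_pos"][:2]-o)@n)
print(rel(s,[*(o+u*-.07),.032],180-6.05))
```

```text
[[ 0.42409149 -0.04387066  0.006     ]
 [ 0.4440759   0.1448454   0.006     ]] 0.18977125447739618 -6.0449047124283055
[[0.44122084 0.00235295 0.01956014]
 [0.45140728 0.09988971 0.01956014]] 0.09806723963171123 -5.962184375345714
o [0.57330394 0.03573189]
board in rack -0.06790456839470754 0.0019194590040292276 tcp -0.06961324284585649 0.0005375507214958832
(array([ 0.04, -0.05,  0.75]), array([0.  , 0.14, 0.07]))
```

Emit:
servo_tool --commands '[{"jaw": 0,"x": 0,"y": -0.15,"z": 0.3,"rx": 0,"ry": 0,"rz": 0},{"jaw": 0,"x": 0,"y": -0.15,"z": 0.6,"rx": 0,"ry": 0,"rz": 0},{"jaw": 0,"x": 0,"y": -0.15,"z": 0.7,"rx": 0,"ry": 0,"rz": 0},{"jaw": 0,"x": 0,"y": -0.15,"z": 0.7,"rx": 0,"ry": 0,"rz": 0},{"jaw": 0,"x": 0,"y": -0.15,"z": 0.7,"rx": 0,"ry": 0,"rz": 0},{"jaw": 0,"x": 0,"y": -0.15,"z": 0.7,"rx": 0,"ry": 0,"rz": 0}]'

```text
t: 6.27
tool_pos: [0.5033, 0.0417, 0.032]
tool_rot: [0.001, 0.053, 0.999, 0.0]
force: [-0.9, 2.6, 5.0]
grip_width: 0.189
```

```bash
python3 look.py w4
python3 - <<'E'
import cv2
i=cv2.imread("pics/w4.png")
cv2.imwrite("pics/w4c.png",cv2.resize(i[110:310,130:510],None,fx=2,fy=2,interpolation=cv2.INTER_CUBIC))
E
```

```text
[0.5033 0.0417 0.032 ] [7.000e-04 5.270e-02 9.986e-01 1.000e-04] 0.189 [-0.9  2.6  5. ] 6.2667
```

View pics/w4c.png

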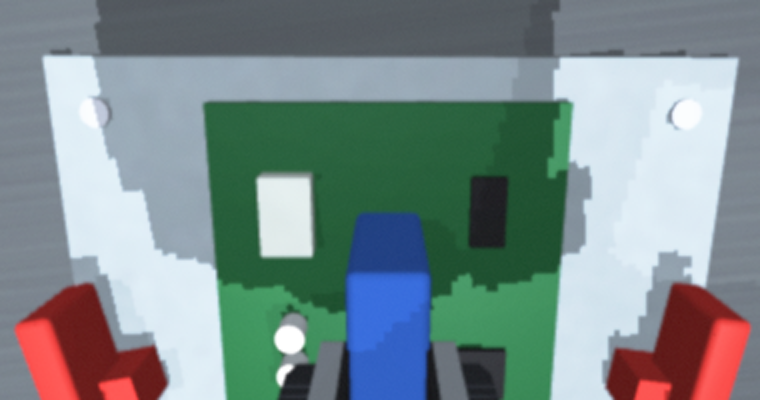

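Laid on the bed and centred: in the crop the board's corners are at (206,102) and (572,101), and the plate's at (44,56) and (738,58). Next I slide it.

Emit:
servo_tool --commands '[{"jaw": 0,"x": -0.5,"y": 0.03,"z": -0.05,"rx": 0,"ry": 0,"rz": 0},{"jaw": 0,"x": -1,"y": 0.03,"z": -0.05,"rx": 0,"ry": 0,"rz": 0},{"jaw": 0,"x": -1.5,"y": 0.03,"z": -0.05,"rx": 0,"ry": 0,"rz": 0},{"jaw": 0,"x": -2,"y": 0.03,"z": -0.05,"rx": 0,"ry": 0,"rz": 0},{"jaw": 0,"x": -2.5,"y": 0.03,"z": -0.05,"rx": 0,"ry": 0,"rz": 0},{"jaw": 0,"x": -3,"y": 0.03,"z": -0.05,"rx": 0,"ry": 0,"rz": 0},{"jaw": 0,"x": -3.5,"y": 0.03,"z": -0.05,"rx": 0,"ry": 0,"rz": 0},{"jaw": 0,"x": -4,"y": 0.03,"z": -0.05,"rx": 0,"ry": 0,"rz": 0},{"jaw": 0,"x": -4.5,"y": 0.03,"z": -0.05,"rx": 0,"ry": 0,"rz": 0},{"jaw": 0,"x": -5,"y": 0.03,"z": -0.05,"rx": 0,"ry": 0,"rz": 0},{"jaw": 0,"x": -5.5,"y": 0.03,"z": -0.05,"rx": 0,"ry": 0,"rz": 0},{"jaw": 0,"x": -6,"y": 0.03,"z": -0.05,"rx": 0,"ry": 0,"rz": 0},{"jaw": 0,"x": -6,"y": 0.03,"z": -0.05,"rx": 0,"ry": 0,"rz": 0}]'

```text
t: 7.4
tool_pos: [0.5626, 0.0355, 0.032]
tool_rot: [-0.0, 0.053, 0.999, -0.0]
force: [-1.8, 0.4, 5.3]
grip_width: 0.191
```

```bash
python3 look.py w5
```

```text
[0.5626 0.0355 0.032 ] [-2.000e-04  5.270e-02  9.986e-01 -1.000e-04] 0.191 [-1.8  0.4  5.3] 7.4
```

View pics/w5.png

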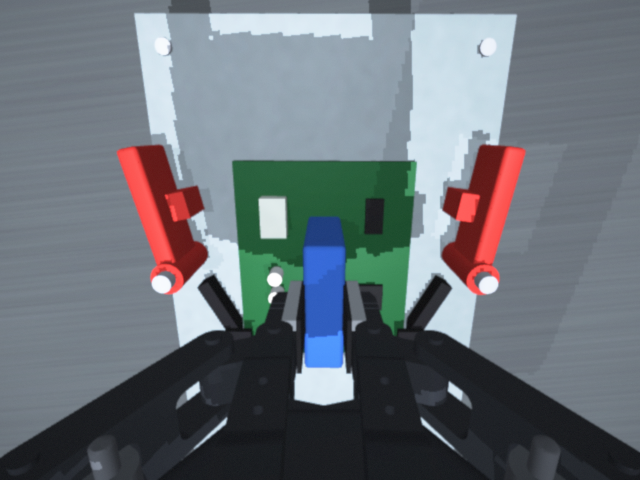

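Emit:
servo_tool --commands '[{"jaw": 0,"x": -0.5,"y": 0,"z": 0,"rx": 0,"ry": 0,"rz": 0},{"jaw": 0,"x": -1,"y": 0,"z": 0,"rx": 0,"ry": 0,"rz": 0},{"jaw": 0,"x": -1.5,"y": 0,"z": 0,"rx": 0,"ry": 0,"rz": 0},{"jaw": 0,"x": -2,"y": 0,"z": 0,"rx": 0,"ry": 0,"rz": 0},{"jaw": 0,"x": -2.5,"y": 0,"z": 0,"rx": 0,"ry": 0,"rz": 0},{"jaw": 0,"x": -3,"y": 0,"z": 0,"rx": 0,"ry": 0,"rz": 0},{"jaw": 0,"x": -3.5,"y": 0,"z": 0,"rx": 0,"ry": 0,"rz": 0},{"jaw": 0,"x": -4,"y": 0,"z": 0,"rx": 0,"ry": 0,"rz": 0},{"jaw": 0,"x": -4,"y": 0,"z": 0,"rx": 0,"ry": 0,"rz": 0}]'

```text
t: 8.2
tool_pos: [0.6024, 0.0313, 0.032]
tool_rot: [-0.0, 0.053, 0.999, -0.0]
force: [-2.1, 0.3, 5.3]
grip_width: 0.188
```

Emit:
servo_tool --commands '[{"jaw": 0,"x": -0.4,"y": 0,"z": 0,"rx": 0,"ry": 0,"rz": 0},{"jaw": 0,"x": -0.8,"y": 0,"z": 0,"rx": 0,"ry": 0,"rz": 0},{"jaw": 0,"x": -1.2,"y": 0,"z": 0,"rx": 0,"ry": 0,"rz": 0},{"jaw": 0,"x": -1.6,"y": 0,"z": 0,"rx": 0,"ry": 0,"rz": 0},{"jaw": 0,"x": -2,"y": 0,"z": 0,"rx": 0,"ry": 0,"rz": 0},{"jaw": 0,"x": -2.2,"y": 0,"z": 0,"rx": 0,"ry": 0,"rz": 0},{"jaw": 0,"x": -2.2,"y": 0,"z": 0,"rx": 0,"ry": 0,"rz": 0},{"jaw": 0,"x": -2.2,"y": 0,"z": 0,"rx": 0,"ry": 0,"rz": 0},{"jaw": 0,"x": -2.2,"y": 0,"z": 0,"rx": 0,"ry": 0,"rz": 0}]'

```text
t: 8.95
tool_pos: [0.6227, 0.0292, 0.032]
tool_rot: [-0.001, 0.053, 0.999, -0.0]
force: [-5.3, -0.1, 7.7]
grip_width: 0.187
```

```bash
python3 look.py w6;python3 - <<'E'
from h import *
d,s=pickle.load(open("pics/w6.pkl","rb"))
o=np.array([.5733,.0357]);y=np.radians(-6.05);u=np.array([np.cos(y),np.sin(y)]);n=np.array([-u[1],u[0]])
for c in blobs(d,(40,80,20),(85,255,255),2000)[0]:
    p=c[:,0];e=p[p[:,1]<p[:,1].min()+3];print(p.min(0),p.max(0),e.min(0),e.max(0))
    q=onplane(d,[e.min(0),[e[:,0].max(),e[:,1].min()]],.012,s)[:,:2];print([((a-o)@u,(a-o)@n) for a in q])
E
```

```text
[0.6227 0.0292 0.032 ] [-1.200e-03  5.250e-02  9.986e-01 -1.000e-04] 0.187 [-5.3 -0.1  7.7] 8.95
[233 161] [415 335] [233 161] [415 163]
[(np.float64(-0.00851409616985965), np.float64(-0.050018450852279614)), (np.float64(-0.008601122038407188), np.float64(0.04826217371714408))]
```

View pics/w6.png

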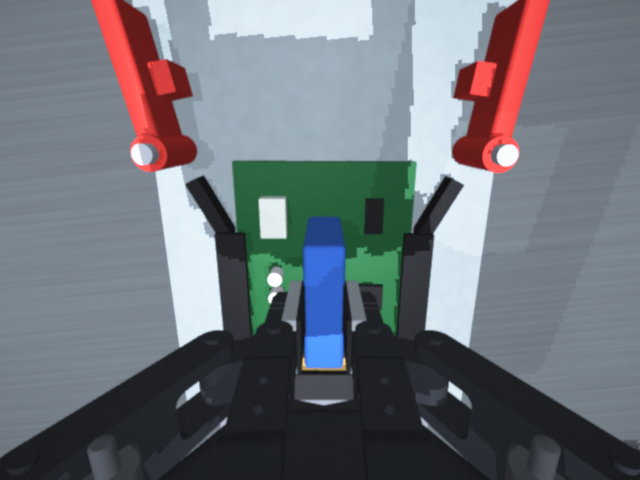

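The board reached the socket: the force rose about 3 N, its trailing edge is at (233,161)–(415,161), and both levers are still open. Now I release and lift.

Emit:
servo_tool --commands '[{"jaw": 0.45,"x": 0,"y": 0,"z": 0,"rx": 0,"ry": 0,"rz": 0},{"jaw": 0.45,"x": 0,"y": 0,"z": 0,"rx": 0,"ry": 0,"rz": 0},{"jaw": 0.45,"x": 0,"y": 0,"z": 0,"rx": 0,"ry": 0,"rz": 0},{"jaw": 0.45,"x": 0,"y": 0,"z": 0,"rx": 0,"ry": 0,"rz": 0},{"jaw": 0.45,"x": 0,"y": 0,"z": 0,"rx": 0,"ry": 0,"rz": 0},{"jaw": 0.45,"x": 0,"y": 0,"z": -2,"rx": 0,"ry": 0,"rz": 0},{"jaw": 0.45,"x": 0,"y": 0,"z": -5,"rx": 0,"ry": 0,"rz": 0},{"jaw": 0.45,"x": 3,"y": 0,"z": -9,"rx": 0,"ry": 0,"rz": 0},{"jaw": 0,"x": 6,"y": 0,"z": -13,"rx": 0,"ry": 0,"rz": 0},{"jaw": 0,"x": 8,"y": 0,"z": -16,"rx": 0,"ry": 0,"rz": 0},{"jaw": 0,"x": 8,"y": 0,"z": -16,"rx": 0,"ry": 0,"rz": 0},{"jaw": 0,"x": 8,"y": 0,"z": -16,"rx": 0,"ry": 0,"rz": 0},{"jaw": 0,"x": 8,"y": 0,"z": -16,"rx": 0,"ry": 0,"rz": 0},{"jaw": 0,"x": 8,"y": 0,"z": -16,"rx": 0,"ry": 0,"rz": 0}]'

```text
t: 10.17
tool_pos: [0.5444, 0.0375, 0.1902]
tool_rot: [-0.001, 0.053, 0.999, 0.0]
force: [-0.7, -1.3, -0.6]
grip_width: -0.002
```

```bash
python3 look.py w7
```

```text
[0.5444 0.0375 0.1902] [-9.000e-04  5.280e-02  9.986e-01  1.000e-04] -0.002 [-0.7 -1.3 -0.6] 10.1667
```

View pics/w7.png

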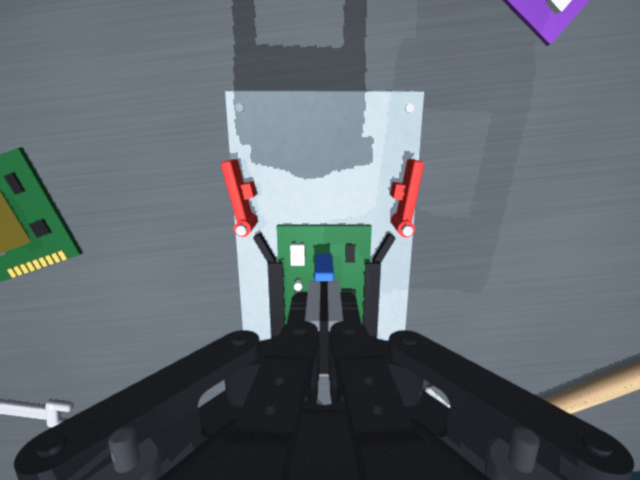

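```bash
cat > meas.py <<'E'
import sys
from h import *
d,s=pickle.load(open(f"pics/{sys.argv[1]}.pkl","rb"))
o=np.array([.5733,.0357]);y=np.radians(-6.05);u=np.array([np.cos(y),np.sin(y)]);n=np.array([-u[1],u[0]])
def rk(px,z): return (np.c_[(onplane(d,px,z,s)[:,:2]-o)@u,(onplane(d,px,z,s)[:,:2]-o)@n]*1000).round(1)
hsv=cv2.cvtColor(d["frame"],cv2.COLOR_RGB2HSV)
m=cv2.inRange(hsv,(0,150,60),(8,255,255))|cv2.inRange(hsv,(172,150,60),(180,255,255))
c,_=cv2.findContours(m,cv2.RETR_EXTERNAL,cv2.CHAIN_APPROX_NONE)
for k in c:
    if cv2.contourArea(k)<100: continue
    p=k[:,0]; R=rk(p,.042); 
    for sg in(1,-1):
        pv=np.array([-14,78*sg]); 
        if R[:,1].mean()*sg>0:
            dd=np.linalg.norm(R-pv,axis=1);t=R[dd>dd.max()-4].mean(0);v=t-pv
            print("L" if sg>0 else "R","tip",t,dd.max(),"angle",np.arctan2(-v[0],-v[1]*sg))
g=blobs(d,(40,80,20),(85,255,255),800)[0]
for k in g:
    p=k[:,0];R=rk(p,.012)
    if abs(R[:,1].mean())<60:
        e=R[R[:,0]<R[:,0].min()+1.5];print("board trail x",R[:,0].min(),np.median(e[:,0]),"y",e[:,1].min(),e[:,1].max())
if len(sys.argv)>2: print(rk([(225,91.5),(424,91.5)],.006))
E
python3 meas.py w7 1
```

```text
L tip [-77.00909091  81.57272727] 64.45246310266195 angle 1.627437451258737
R tip [-76.63913043 -86.99565217] 64.50992171751567 angle 1.7134318332363043
board trail x -9.5 -9.5 y -49.9 47.6
[[-139.8  -95.3]
 [-139.8   94.8]]
```

```bash
cat > path.py <<'E'
from h import *
def path(sg,angs,r=50,hx=11,hy=14.5):
    out=[]
    for a in angs:
        e=np.array([-np.sin(a),-np.cos(a)]);n=np.array([-np.cos(a),np.sin(a)])
        h=hx*abs(n[0])+hy*abs(n[1]);c=np.array([-14,78])+r*e+(5+h)*n
        out.append(c*[1,sg])
    return np.array(out)
o=np.array([.5733,.0357]);yw=np.radians(-6.05);u=np.array([np.cos(yw),np.sin(yw)]);nn=np.array([-u[1],u[0]])
def tcp_rack(s): v=s["tool_pos"][:2]-o;return np.array([v@u,v@nn])*1000
def rows(s,P):  # tool cm with tool x=-rack x
    dlt=P-tcp_rack(s);return np.c_[-dlt[:,0],dlt[:,1]]/10
E
python3 - <<'E'
from station import ctrl
from path import *
s=ctrl.read_state();print(tcp_rack(s),s["tool_pos"][2])
print(rows(s,np.array([[-56,118]])),(s["tool_pos"][2]-.023)*100)
print(path(1,[1.75,1.5,1.25,1,.75,.5,.35,.2,.1,0]).round(1))
E
```

```text
[-29.02583161  -1.28531557] 0.18971960641305752
[[ 2.69741684 11.92853156]] 16.671960641305752
[[-59.4 107.8]
 [-65.3  94.7]
 [-68.5  83.3]
 [-68.6  70.5]
 [-64.9  57. ]
 [-56.9  44.5]
 [-50.2  38. ]
 [-42.2  32.7]
 [-36.3  30. ]
 [-30.   28. ]]
```

Emit:
servo_tool --commands '[{"jaw": 0,"x": 0.9,"y": 4,"z": 0,"rx": 0,"ry": 0,"rz": 0},{"jaw": 0,"x": 1.8,"y": 8,"z": 2,"rx": 0,"ry": 0,"rz": 0},{"jaw": 0,"x": 2.7,"y": 12,"z": 5,"rx": 0,"ry": 0,"rz": 0},{"jaw": 0,"x": 2.7,"y": 12,"z": 8,"rx": 0,"ry": 0,"rz": 0},{"jaw": 0,"x": 2.7,"y": 12,"z": 11,"rx": 0,"ry": 0,"rz": 0},{"jaw": 0,"x": 2.7,"y": 12,"z": 14,"rx": 0,"ry": 0,"rz": 0},{"jaw": 0,"x": 2.7,"y": 12,"z": 16,"rx": 0,"ry": 0,"rz": 0},{"jaw": 0,"x": 2.7,"y": 12,"z": 16.7,"rx": 0,"ry": 0,"rz": 0},{"jaw": 0,"x": 2.7,"y": 12,"z": 16.7,"rx": 0,"ry": 0,"rz": 0},{"jaw": 0,"x": 2.7,"y": 12,"z": 16.7,"rx": 0,"ry": 0,"rz": 0}]'

```text
t: 11.05
tool_pos: [0.5304, 0.1596, 0.0242]
tool_rot: [-0.001, 0.053, 0.999, -0.0]
force: [0.6, -0.1, -0.5]
grip_width: -0.001
```

```bash
python3 look.py w8
python3 - <<'E'
from station import ctrl
from path import *
s=ctrl.read_state();print(tcp_rack(s))
A=[1.75,1.6,1.45,1.3,1.15,1,.85,.7,.55,.4,.3]
for a,r in zip(A,rows(s,path(1,A)).round(2)):print(a,r)
E
```

```text
[0.5304 0.1596 0.0242] [-7.000e-04  5.280e-02  9.986e-01 -1.000e-04] -0.001 [ 0.6 -0.1 -0.5] 11.05
[-54.86162531 118.88244958]
1.75 [ 0.46 -1.11]
1.6 [ 0.85 -1.96]
1.45 [ 1.13 -2.63]
1.3 [ 1.32 -3.31]
1.15 [ 1.41 -4.06]
1 [ 1.37 -4.84]
0.85 [ 1.2  -5.65]
0.7 [ 0.88 -6.45]
0.55 [ 0.4 -7.2]
0.4 [-0.23 -7.88]
0.3 [-0.72 -8.28]
```

View pics/w8.png

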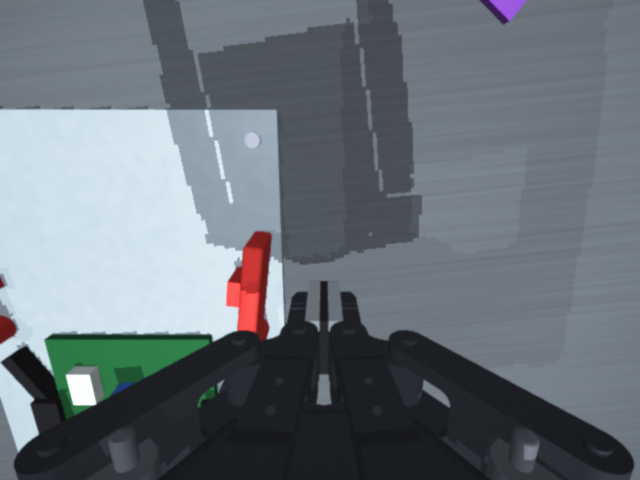

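The closed fingers stand outside the left lever, with the finger at (325,300) and the lever at (255,285). Now I swing it to about 0.3 rad.

Emit:
servo_tool --commands '[{"jaw": 0,"x": 0.46,"y": -1.1,"z": 0,"rx": 0,"ry": 0,"rz": 0},{"jaw": 0,"x": 0.85,"y": -1.95,"z": 0,"rx": 0,"ry": 0,"rz": 0},{"jaw": 0,"x": 1.0,"y": -2.3,"z": 0,"rx": 0,"ry": 0,"rz": 0},{"jaw": 0,"x": 1.13,"y": -2.65,"z": 0,"rx": 0,"ry": 0,"rz": 0},{"jaw": 0,"x": 1.23,"y": -3.0,"z": 0,"rx": 0,"ry": 0,"rz": 0},{"jaw": 0,"x": 1.32,"y": -3.3,"z": 0,"rx": 0,"ry": 0,"rz": 0},{"jaw": 0,"x": 1.37,"y": -3.7,"z": 0,"rx": 0,"ry": 0,"rz": 0},{"jaw": 0,"x": 1.4,"y": -4.05,"z": 0,"rx": 0,"ry": 0,"rz": 0},{"jaw": 0,"x": 1.4,"y": -4.45,"z": 0,"rx": 0,"ry": 0,"rz": 0},{"jaw": 0,"x": 1.37,"y": -4.85,"z": 0,"rx": 0,"ry": 0,"rz": 0},{"jaw": 0,"x": 1.3,"y": -5.25,"z": 0,"rx": 0,"ry": 0,"rz": 0},{"jaw": 0,"x": 1.2,"y": -5.65,"z": 0,"rx": 0,"ry": 0,"rz": 0},{"jaw": 0,"x": 1.05,"y": -6.05,"z": 0,"rx": 0,"ry": 0,"rz": 0},{"jaw": 0,"x": 0.88,"y": -6.45,"z": 0,"rx": 0,"ry": 0,"rz": 0},{"jaw": 0,"x": 0.65,"y": -6.85,"z": 0,"rx": 0,"ry": 0,"rz": 0},{"jaw": 0,"x": 0.4,"y": -7.2,"z": 0,"rx": 0,"ry": 0,"rz": 0},{"jaw": 0,"x": 0.1,"y": -7.55,"z": 0,"rx": 0,"ry": 0,"rz": 0},{"jaw": 0,"x": -0.23,"y": -7.9,"z": 0,"rx": 0,"ry": 0,"rz": 0},{"jaw": 0,"x": -0.7,"y": -8.3,"z": 0,"rx": 0,"ry": 0,"rz": 0},{"jaw": 0,"x": -0.7,"y": -8.3,"z": 0,"rx": 0,"ry": 0,"rz": 0}]'

```text
t: 12.77
tool_pos: [0.5298, 0.0755, 0.0249]
tool_rot: [0.001, 0.053, 0.999, -0.0]
force: [0.5, 0.6, 0.1]
grip_width: -0.003
```

```bash
python3 look.py w9;python3 meas.py w9
python3 - <<'E'
from station import ctrl
from path import *
s=ctrl.read_state();print(tcp_rack(s))
E
```

```text
[0.5298 0.0755 0.0249] [ 6.000e-04  5.300e-02  9.986e-01 -1.000e-04] -0.003 [0.5 0.6 0.1] 12.7667
L tip [-82.328125  78.33125 ] 69.88769562662658 angle 1.5756442192985565
R tip [-82.25       -72.19166667] 70.45693720280495 angle 1.485897112539331
board trail x -11.8 -11.1 y -48.5 12.7
[-48.08484079  35.40895576]
```

View pics/w9.png

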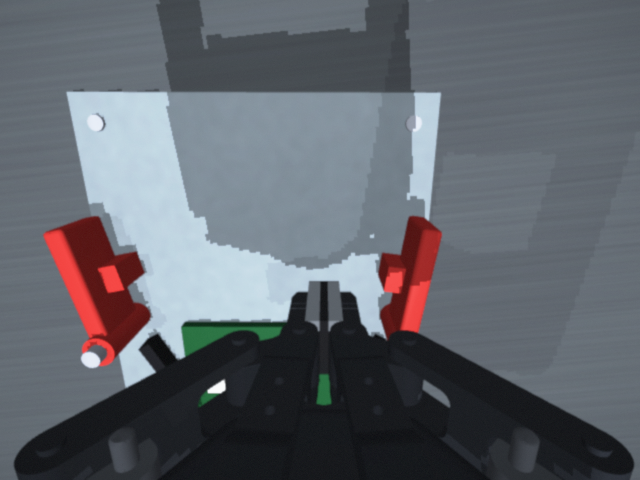

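Run:
```python
from station import ctrl
from path import *
d,s=pickle.load(open("pics/w8.pkl","rb"))
print(proj(d,s["tool_pos"],s))
for z in(.006,.042):
  for P in([-77,80],[-14,78],[-55,119]):
    X=np.r_[o+(P[0]*u+P[1]*nn)/1000,z];print(P,z,proj(d,X,s))
d=ctrl.snapshot("scene");cv2.imwrite("pics/s9.png",cv2.resize(d["frame"][200:420,200:460,::-1],None,fx=3,fy=2.7))
```

```text
[[323.25929463 275.70518638]]
[-77, 80] 0.006 [[254.85988013 228.02630901]]
[-14, 78] 0.006 [[257.44023412 326.26853698]]
[-55, 119] 0.006 [[323.77829027 264.37600063]]
[-77, 80] 0.042 [[239.95592583 248.59452072]]
[-14, 78] 0.042 [[244.55417331 363.85774047]]
[-55, 119] 0.042 [[323.79969391 291.73703903]]
```

View pics/s9.png

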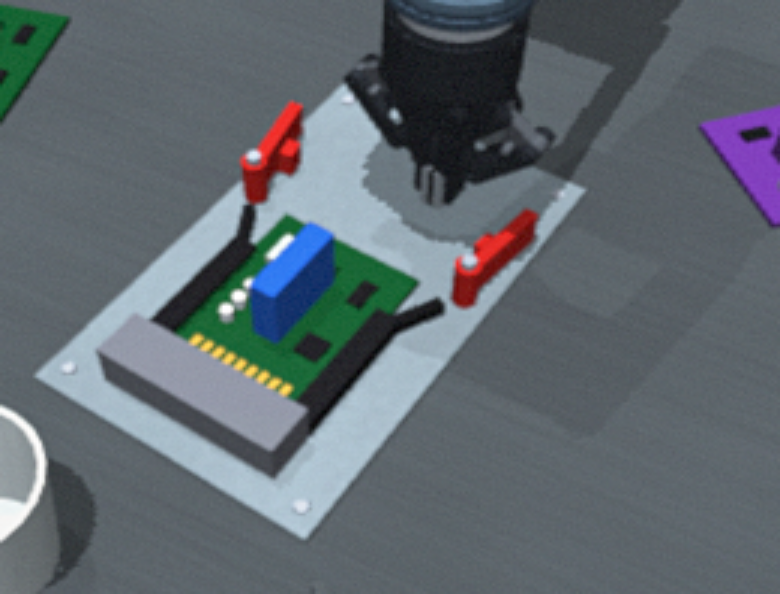

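```bash
python3 - <<'E'
from path import *
w,s=pickle.load(open("pics/w9.pkl","rb"));d=pickle.load(open("pics/scene0.pkl","rb"))
print("tcp in scene",proj(d,s["tool_pos"]),"tip seen (345,275)")
R=Ro.from_quat(s["tool_rot"][[1,2,3,0]]).as_matrix()
for x in(-11,0,11):
  for z in(0,-10,-20,-30):
    X=s["tool_pos"]+R@np.array([x,0,z])/1000
    print(x,z,proj(d,X).round(1),proj(w,X,s).round(1))
E
python3 - <<'E'
import cv2
i=cv2.imread("pics/w9.png")
cv2.imwrite("pics/w9c.png",cv2.resize(i[250:420,250:400],None,fx=4,fy=3.5,interpolation=cv2.INTER_CUBIC))
i=cv2.imread("pics/s9.png")
cv2.imwrite("pics/s9c.png",cv2.resize(i[100:260,340:560],None,fx=3,fy=3.33,interpolation=cv2.INTER_CUBIC))
E
```

```text
tcp in scene [[345.21019903 281.54808367]] tip seen (345,275)
-11 0 [[342.1 285.5]] [[323.3 294.5]]
-11 -10 [[342.4 282.2]] [[323.2 303.3]]
-11 -20 [[342.6 278.8]] [[323.2 313.1]]
-11 -30 [[342.9 275.3]] [[323.2 324.1]]
0 0 [[345.2 281.5]] [[323.3 275.7]]
0 -10 [[345.5 278.2]] [[323.2 283.6]]
0 -20 [[345.8 274.8]] [[323.2 292.5]]
0 -30 [[346.1 271.4]] [[323.2 302.5]]
11 0 [[348.3 277.7]] [[323.3 256.3]]
11 -10 [[348.6 274.3]] [[323.2 263.3]]
11 -20 [[349.  270.9]] [[323.2 271.1]]
11 -30 [[349.3 267.5]] [[323.2 279.9]]
```

View pics/w9c.png

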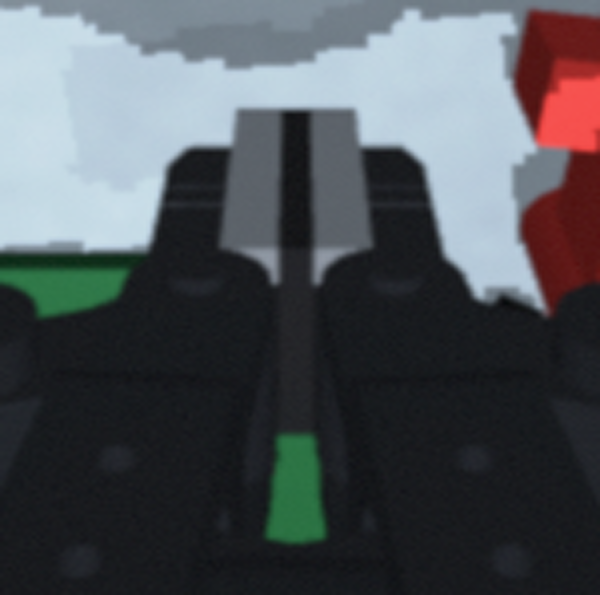

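View pics/s9c.png

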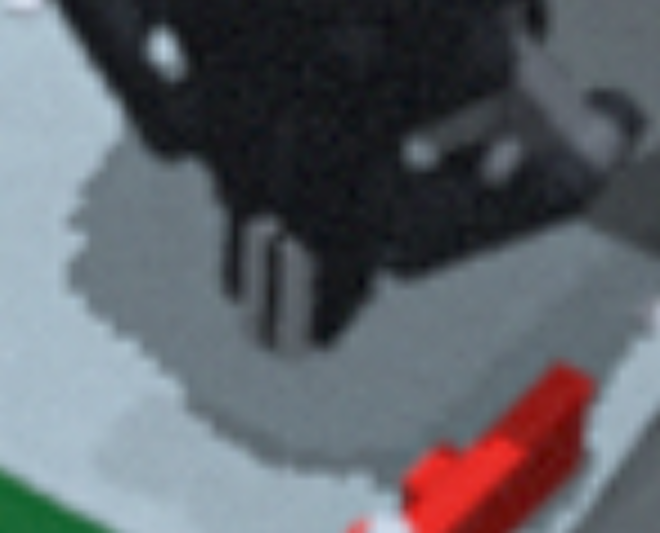

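The left lever hasn't moved, so the fingers passed over it. Both views put the shut fingertips about 30 mm above the reported TCP. I'm testing this over bare bed by lowering carefully and watching the force.

Emit:
servo_tool --commands '[{"jaw": 0,"x": 0,"y": 0,"z": 0.5,"rx": 0,"ry": 0,"rz": 0},{"jaw": 0,"x": 0,"y": 0,"z": 1.0,"rx": 0,"ry": 0,"rz": 0},{"jaw": 0,"x": 0,"y": 0,"z": 1.2,"rx": 0,"ry": 0,"rz": 0},{"jaw": 0,"x": 0,"y": 0,"z": 1.2,"rx": 0,"ry": 0,"rz": 0},{"jaw": 0,"x": 0,"y": 0,"z": 1.2,"rx": 0,"ry": 0,"rz": 0}]'

```text
t: 13.28
tool_pos: [0.5281, 0.0766, 0.0124]
tool_rot: [-0.0, 0.053, 0.999, -0.0]
force: [0.0, -0.4, 0.0]
grip_width: 0.004
```

```bash
python3 look.py w10
python3 - <<'E'
from station import ctrl
from path import *
s=ctrl.read_state()
d=ctrl.snapshot("scene");cv2.imwrite("pics/s10.png",cv2.resize(d["frame"][230:300,310:400,::-1],None,fx=8,fy=8))
print(proj(d,s["tool_pos"]))
E
```

```text
[0.5281 0.0766 0.0124] [-4.000e-04  5.250e-02  9.986e-01 -0.000e+00] 0.004 [ 0.  -0.4  0. ] 13.2833
[[345.69792207 285.22534876]]
```

View pics/s10.png

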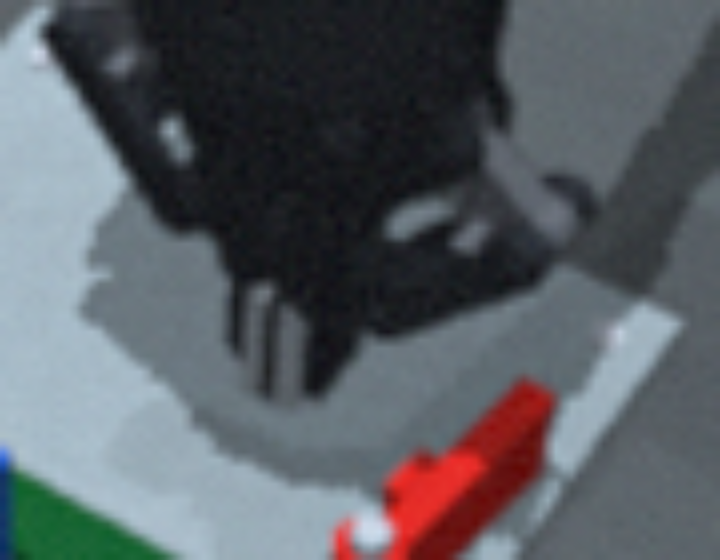

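Emit:
servo_tool --commands '[{"jaw": 0,"x": 0,"y": 0,"z": 0.4,"rx": 0,"ry": 0,"rz": 0},{"jaw": 0,"x": 0,"y": 0,"z": 0.8,"rx": 0,"ry": 0,"rz": 0},{"jaw": 0,"x": 0,"y": 0,"z": 1.2,"rx": 0,"ry": 0,"rz": 0},{"jaw": 0,"x": 0,"y": 0,"z": 1.2,"rx": 0,"ry": 0,"rz": 0},{"jaw": 0,"x": 0,"y": 0,"z": 1.2,"rx": 0,"ry": 0,"rz": 0}]'

```text
t: 13.8
tool_pos: [0.5281, 0.0765, 0.0003]
tool_rot: [-0.001, 0.053, 0.999, 0.0]
force: [0.2, -0.1, 0.3]
grip_width: 0.004
```

```bash
python3 look.py w11
python3 - <<'E'
from station import ctrl
from path import *
s=ctrl.read_state()
d=ctrl.snapshot("scene");cv2.imwrite("pics/s11.png",cv2.resize(d["frame"][230:300,310:400,::-1],None,fx=8,fy=8))
print(proj(d,s["tool_pos"]))
i=cv2.imread("pics/w11.png");cv2.imwrite("pics/w11c.png",i[200:440,200:460])
E
```

```text
[5.281e-01 7.650e-02 3.000e-04] [-5.000e-04  5.270e-02  9.986e-01  0.000e+00] 0.004 [ 0.2 -0.1  0.3] 13.8
[[345.28027244 289.03722496]]
```

View pics/s11.png

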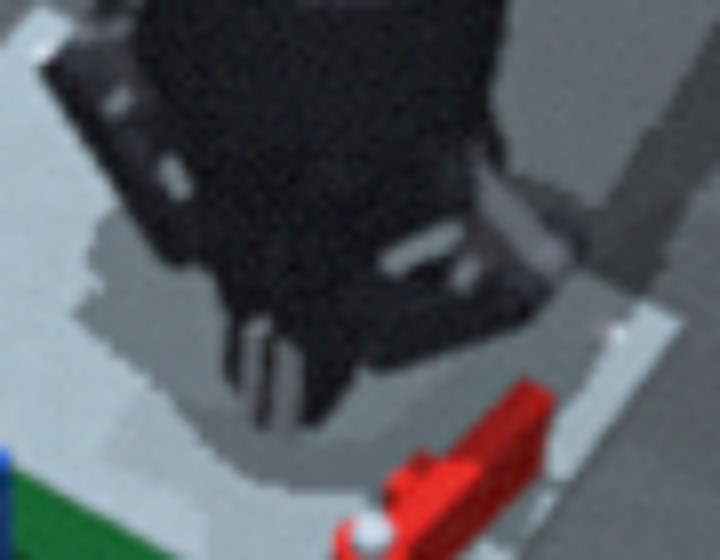

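View pics/w11c.png

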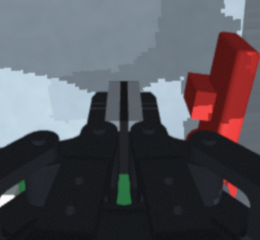

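The tips are confirmed to end about 28 mm short of the TCP: at TCP z = 0 there is still no contact with the bed. I'll go back outside the left lever and lower.

Emit:
servo_tool --commands '[{"jaw": 0,"x": 0,"y": 0,"z": -3,"rx": 0,"ry": 0,"rz": 0},{"jaw": 0,"x": 0,"y": 0,"z": -5,"rx": 0,"ry": 0,"rz": 0},{"jaw": 0,"x": 0,"y": 0,"z": -5,"rx": 0,"ry": 0,"rz": 0},{"jaw": 0,"x": 0.3,"y": 3,"z": -5,"rx": 0,"ry": 0,"rz": 0},{"jaw": 0,"x": 0.6,"y": 6,"z": -5,"rx": 0,"ry": 0,"rz": 0},{"jaw": 0,"x": 0.7,"y": 8.3,"z": -5,"rx": 0,"ry": 0,"rz": 0},{"jaw": 0,"x": 0.7,"y": 8.3,"z": -5,"rx": 0,"ry": 0,"rz": 0},{"jaw": 0,"x": 0.7,"y": 8.3,"z": -5,"rx": 0,"ry": 0,"rz": 0},{"jaw": 0,"x": 0.7,"y": 8.3,"z": -2,"rx": 0,"ry": 0,"rz": 0},{"jaw": 0,"x": 0.7,"y": 8.3,"z": 0,"rx": 0,"ry": 0,"rz": 0},{"jaw": 0,"x": 0.7,"y": 8.3,"z": 0.8,"rx": 0,"ry": 0,"rz": 0},{"jaw": 0,"x": 0.7,"y": 8.3,"z": 0.8,"rx": 0,"ry": 0,"rz": 0},{"jaw": 0,"x": 0.7,"y": 8.3,"z": 0.8,"rx": 0,"ry": 0,"rz": 0}]'

```text
t: 14.98
tool_pos: [0.5303, 0.159, -0.0072]
tool_rot: [-0.0, 0.053, 0.999, -0.0]
force: [0.3, -0.1, 0.4]
grip_width: -0.001
```

```bash
python3 look.py w12
python3 - <<'E'
from station import ctrl
from path import *
s=ctrl.read_state();print(tcp_rack(s))
d=ctrl.snapshot("scene");cv2.imwrite("pics/s12.png",cv2.resize(d["frame"][210:330,310:440,::-1],None,fx=5,fy=5))
E
```

```text
[ 0.5303  0.159  -0.0072] [-4.000e-04  5.310e-02  9.986e-01 -1.000e-04] -0.001 [ 0.3 -0.1  0.4] 14.9833
[-55.0640611  118.38999294]
```

View pics/s12.png

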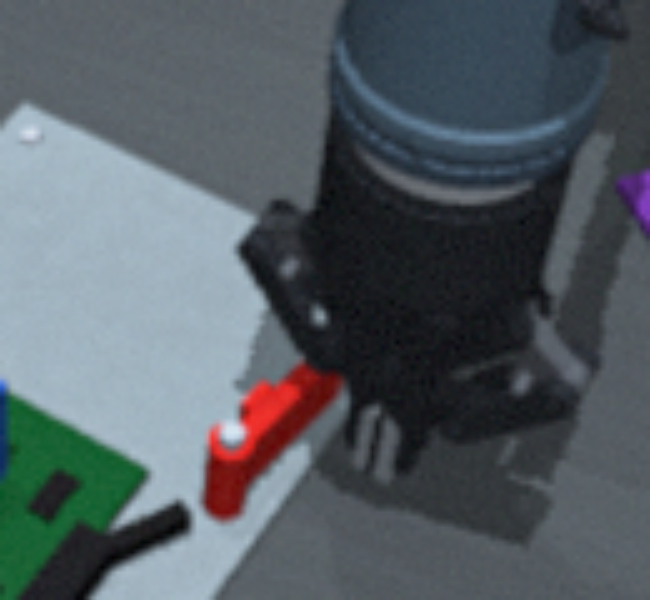

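View pics/w12.png

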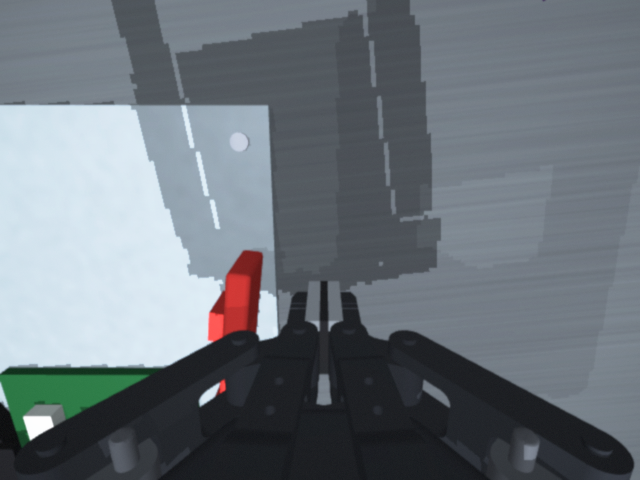

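Emit:
servo_tool --commands '[{"jaw": 0,"x": 0.3,"y": 0,"z": 0.5,"rx": 0,"ry": 0,"rz": 0},{"jaw": 0,"x": 0.46,"y": -1.05,"z": 0.5,"rx": 0,"ry": 0,"rz": 0},{"jaw": 0,"x": 0.85,"y": -1.9,"z": 0.5,"rx": 0,"ry": 0,"rz": 0},{"jaw": 0,"x": 1.0,"y": -2.25,"z": 0.5,"rx": 0,"ry": 0,"rz": 0},{"jaw": 0,"x": 1.13,"y": -2.6,"z": 0.5,"rx": 0,"ry": 0,"rz": 0},{"jaw": 0,"x": 1.23,"y": -2.95,"z": 0.5,"rx": 0,"ry": 0,"rz": 0},{"jaw": 0,"x": 1.32,"y": -3.25,"z": 0.5,"rx": 0,"ry": 0,"rz": 0},{"jaw": 0,"x": 1.37,"y": -3.65,"z": 0.5,"rx": 0,"ry": 0,"rz": 0},{"jaw": 0,"x": 1.4,"y": -4.0,"z": 0.5,"rx": 0,"ry": 0,"rz": 0},{"jaw": 0,"x": 1.4,"y": -4.4,"z": 0.5,"rx": 0,"ry": 0,"rz": 0},{"jaw": 0,"x": 1.37,"y": -4.8,"z": 0.5,"rx": 0,"ry": 0,"rz": 0}]'

```text
t: 16.0
tool_pos: [0.5112, 0.1132, -0.0123]
tool_rot: [-0.0, 0.053, 0.999, 0.0]
force: [0.5, 2.4, 0.8]
grip_width: 0.001
```

```bash
python3 look.py w13
python3 - <<'E'
from station import ctrl
from path import *
s=ctrl.read_state();print(tcp_rack(s))
A=[.9,.8,.7,.6,.5,.4,.3]
for a,r in zip(A,rows(s,path(1,A)).round(2)):print(a,r)
d=ctrl.snapshot("scene");cv2.imwrite("pics/s13.png",cv2.resize(d["frame"][210:330,310:440,::-1],None,fx=4,fy=4))
E
```

```text
[ 0.5112  0.1132 -0.0123] [-3.000e-04  5.260e-02  9.986e-01  0.000e+00] 0.001 [0.5 2.4 0.8] 16.0
[-69.83513387  69.8875067 ]
0.9 [-0.22 -0.48]
0.8 [-0.39 -1.02]
0.7 [-0.62 -1.55]
0.6 [-0.92 -2.06]
0.5 [-1.29 -2.54]
0.4 [-1.72 -2.98]
0.3 [-2.21 -3.38]
```

View pics/s13.png

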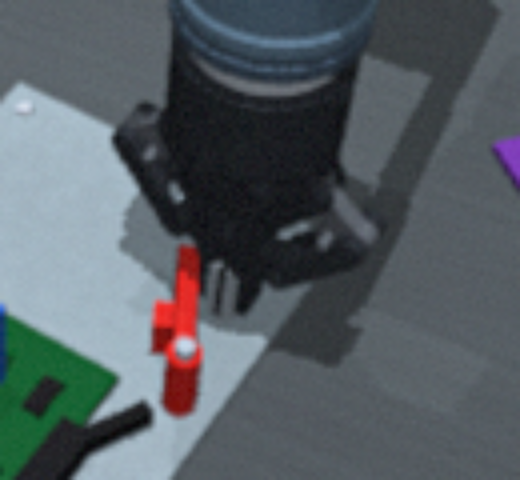

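View pics/w13.png

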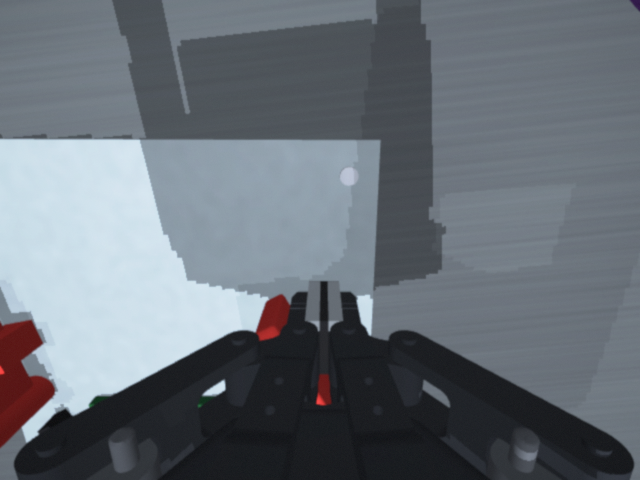

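The lever moves now (2.4 N), and it's visible swinging in at (272,318). Continuing.

Emit:
servo_tool --commands '[{"jaw": 0,"x": -0.1,"y": -0.25,"z": 0,"rx": 0,"ry": 0,"rz": 0},{"jaw": 0,"x": -0.2,"y": -0.5,"z": 0,"rx": 0,"ry": 0,"rz": 0},{"jaw": 0,"x": -0.3,"y": -0.75,"z": 0,"rx": 0,"ry": 0,"rz": 0},{"jaw": 0,"x": -0.39,"y": -1.0,"z": 0,"rx": 0,"ry": 0,"rz": 0},{"jaw": 0,"x": -0.5,"y": -1.3,"z": 0,"rx": 0,"ry": 0,"rz": 0},{"jaw": 0,"x": -0.62,"y": -1.55,"z": 0,"rx": 0,"ry": 0,"rz": 0},{"jaw": 0,"x": -0.77,"y": -1.8,"z": 0,"rx": 0,"ry": 0,"rz": 0},{"jaw": 0,"x": -0.92,"y": -2.05,"z": 0,"rx": 0,"ry": 0,"rz": 0},{"jaw": 0,"x": -1.1,"y": -2.3,"z": 0,"rx": 0,"ry": 0,"rz": 0},{"jaw": 0,"x": -1.3,"y": -2.55,"z": 0,"rx": 0,"ry": 0,"rz": 0},{"jaw": 0,"x": -1.5,"y": -2.75,"z": 0,"rx": 0,"ry": 0,"rz": 0},{"jaw": 0,"x": -1.72,"y": -3.0,"z": 0,"rx": 0,"ry": 0,"rz": 0},{"jaw": 0,"x": -2.2,"y": -3.4,"z": 0,"rx": 0,"ry": 0,"rz": 0},{"jaw": 0,"x": -2.2,"y": -3.4,"z": 0,"rx": 0,"ry": 0,"rz": 0}]'

```text
t: 17.27
tool_pos: [0.5306, 0.0764, -0.0123]
tool_rot: [0.0, 0.053, 0.999, -0.0]
force: [-0.6, 0.6, 0.1]
grip_width: -0.004
```

```bash
python3 look.py w14
python3 - <<'E'
from station import ctrl
from path import *
s=ctrl.read_state();print(tcp_rack(s))
d=ctrl.snapshot("scene");cv2.imwrite("pics/s14.png",cv2.resize(d["frame"][210:380,230:430,::-1],None,fx=4,fy=3.5))
E
```

```text
[ 0.5306  0.0764 -0.0123] [ 1.000e-04  5.280e-02  9.986e-01 -3.000e-04] -0.004 [-0.6  0.6  0.1] 17.2667
[-46.82527303  36.0281868 ]
```

View pics/s14.png

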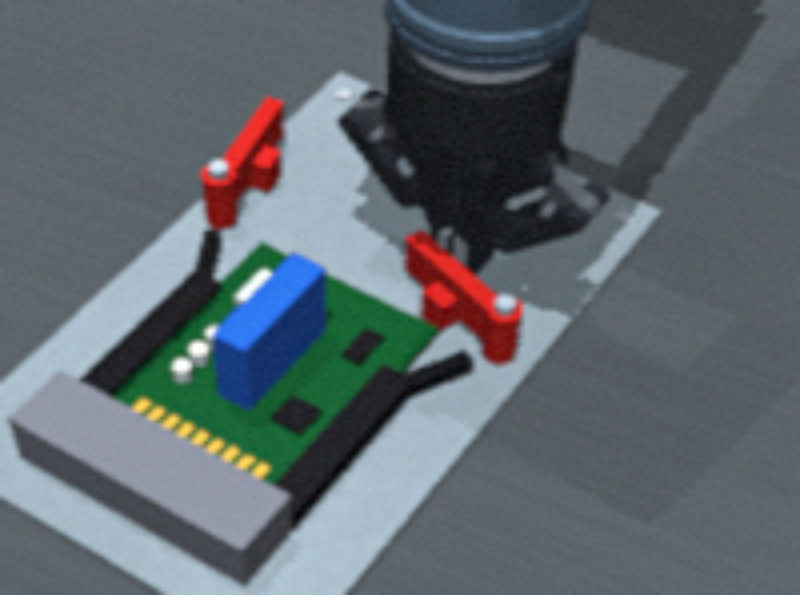

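View pics/w14.png

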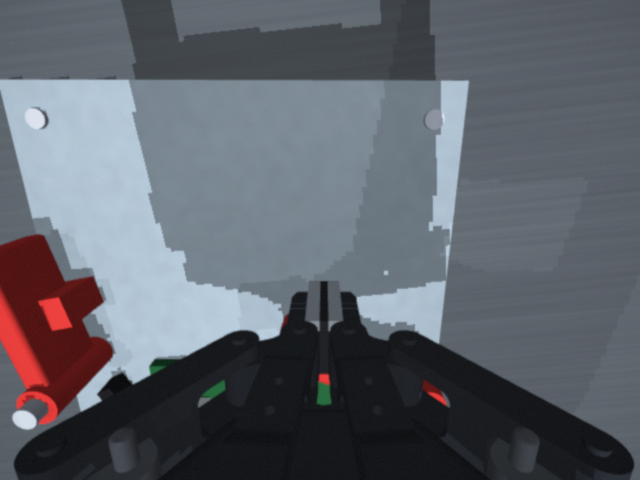

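The left lever is at about 0.35 rad, with its nose near the board. Now I bring the right one in.

Emit:
servo_tool --commands '[{"jaw": 0,"x": 0.5,"y": 0,"z": 0,"rx": 0,"ry": 0,"rz": 0},{"jaw": 0,"x": 0.9,"y": 0,"z": -3,"rx": 0,"ry": 0,"rz": 0},{"jaw": 0,"x": 0.9,"y": 0,"z": -6.5,"rx": 0,"ry": 0,"rz": 0},{"jaw": 0,"x": 0.9,"y": -2,"z": -6.5,"rx": 0,"ry": 0,"rz": 0},{"jaw": 0,"x": 0.9,"y": -5.5,"z": -6.5,"rx": 0,"ry": 0,"rz": 0},{"jaw": 0,"x": 0.9,"y": -9,"z": -6.5,"rx": 0,"ry": 0,"rz": 0},{"jaw": 0,"x": 0.9,"y": -12.5,"z": -6.5,"rx": 0,"ry": 0,"rz": 0},{"jaw": 0,"x": 0.9,"y": -15.5,"z": -6.5,"rx": 0,"ry": 0,"rz": 0},{"jaw": 0,"x": 0.9,"y": -15.5,"z": -6.5,"rx": 0,"ry": 0,"rz": 0},{"jaw": 0,"x": 0.9,"y": -15.5,"z": -6.5,"rx": 0,"ry": 0,"rz": 0},{"jaw": 0,"x": 0.9,"y": -15.5,"z": -3,"rx": 0,"ry": 0,"rz": 0},{"jaw": 0,"x": 0.9,"y": -15.5,"z": -1,"rx": 0,"ry": 0,"rz": 0},{"jaw": 0,"x": 0.9,"y": -15.5,"z": 0,"rx": 0,"ry": 0,"rz": 0},{"jaw": 0,"x": 0.9,"y": -15.5,"z": 0,"rx": 0,"ry": 0,"rz": 0},{"jaw": 0,"x": 0.9,"y": -15.5,"z": 0,"rx": 0,"ry": 0,"rz": 0}]'

```text
t: 18.62
tool_pos: [0.5046, -0.0749, -0.0122]
tool_rot: [-0.0, 0.052, 0.999, 0.0]
force: [0.3, -0.4, -0.5]
grip_width: 0.001
```

```bash
python3 look.py w15
python3 - <<'E'
from station import ctrl
from path import *
s=ctrl.read_state();print(tcp_rack(s))
A=np.arange(1.8,.65,-.1)
for a,r in zip(A,rows(s,path(-1,A)).round(2)):print(a.round(2),r)
E
```

```text
[ 0.5046 -0.0749 -0.0122] [-5.000e-04  5.200e-02  9.986e-01  2.000e-04] 0.001 [ 0.3 -0.4 -0.5] 18.6167
[ -55.85382625 -117.59691727]
1.8 [0.19 0.72]
1.7 [0.5  1.25]
1.6 [0.75 1.83]
1.5 [0.95 2.29]
1.4 [1.1  2.72]
1.3 [1.22 3.19]
1.2 [1.29 3.67]
1.1 [1.31 4.19]
1.0 [1.27 4.71]
0.9 [1.17 5.25]
0.8 [1.01 5.79]
0.7 [0.78 6.32]
```

View pics/w15.png

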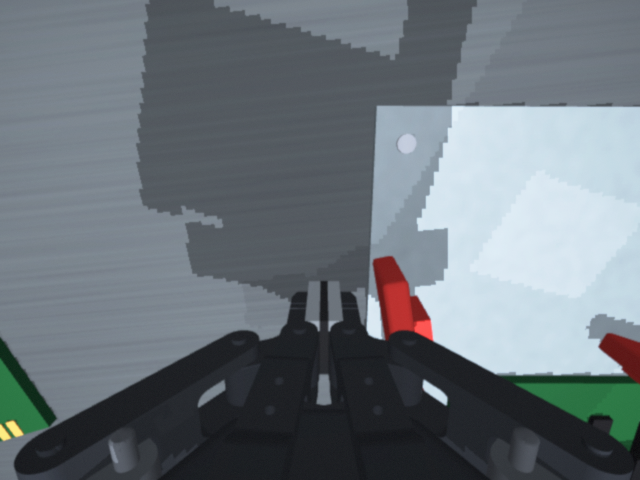

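The finger (325,300) is outside the right lever (395,300). Next I swing that lever.

Emit:
servo_tool --commands '[{"jaw": 0,"x": 0.2,"y": 0.5,"z": 0,"rx": 0,"ry": 0,"rz": 0},{"jaw": 0,"x": 0.5,"y": 1.2,"z": 0,"rx": 0,"ry": 0,"rz": 0},{"jaw": 0,"x": 0.75,"y": 1.8,"z": 0,"rx": 0,"ry": 0,"rz": 0},{"jaw": 0,"x": 0.95,"y": 2.3,"z": 0,"rx": 0,"ry": 0,"rz": 0},{"jaw": 0,"x": 1.1,"y": 2.7,"z": 0,"rx": 0,"ry": 0,"rz": 0},{"jaw": 0,"x": 1.2,"y": 3.2,"z": 0,"rx": 0,"ry": 0,"rz": 0},{"jaw": 0,"x": 1.3,"y": 3.65,"z": 0,"rx": 0,"ry": 0,"rz": 0},{"jaw": 0,"x": 1.3,"y": 4.2,"z": 0,"rx": 0,"ry": 0,"rz": 0},{"jaw": 0,"x": 1.25,"y": 4.7,"z": 0,"rx": 0,"ry": 0,"rz": 0},{"jaw": 0,"x": 1.15,"y": 5.25,"z": 0,"rx": 0,"ry": 0,"rz": 0},{"jaw": 0,"x": 1.0,"y": 5.8,"z": 0,"rx": 0,"ry": 0,"rz": 0},{"jaw": 0,"x": 0.8,"y": 6.3,"z": 0,"rx": 0,"ry": 0,"rz": 0},{"jaw": 0,"x": 0.8,"y": 6.3,"z": 0,"rx": 0,"ry": 0,"rz": 0}]'

```text
t: 19.75
tool_pos: [0.5033, -0.0112, -0.0124]
tool_rot: [-0.0, 0.052, 0.999, 0.0]
force: [-0.5, -0.2, -0.3]
grip_width: -0.001
```

Run:
```python
from station import ctrl
from path import *
s=ctrl.read_state();print(tcp_rack(s),s["force"],s["t"])
A=[.6,.5,.4,.3,.2,.1,0]
for a,r in zip(A,rows(s,path(-1,A)).round(2)):print(a,r)
```

```text
[-64.62721497 -53.97104745] [-0.46246951 -0.24358816 -0.32837589] 19.75
0.6 [-0.4   0.47]
0.5 [-0.77  0.95]
0.4 [-1.2   1.39]
0.3 [-1.69  1.79]
0.2 [-2.24  2.13]
0.1 [-2.83  2.4 ]
0 [-3.46  2.6 ]
```

Emit:
servo_tool --commands '[{"jaw": 0,"x": -0.2,"y": 0.25,"z": 0,"rx": 0,"ry": 0,"rz": 0},{"jaw": 0,"x": -0.4,"y": 0.5,"z": 0,"rx": 0,"ry": 0,"rz": 0},{"jaw": 0,"x": -0.6,"y": 0.7,"z": 0,"rx": 0,"ry": 0,"rz": 0},{"jaw": 0,"x": -0.8,"y": 0.95,"z": 0,"rx": 0,"ry": 0,"rz": 0},{"jaw": 0,"x": -1.0,"y": 1.2,"z": 0,"rx": 0,"ry": 0,"rz": 0},{"jaw": 0,"x": -1.2,"y": 1.4,"z": 0,"rx": 0,"ry": 0,"rz": 0},{"jaw": 0,"x": -1.45,"y": 1.6,"z": 0,"rx": 0,"ry": 0,"rz": 0},{"jaw": 0,"x": -1.7,"y": 1.8,"z": 0,"rx": 0,"ry": 0,"rz": 0},{"jaw": 0,"x": -1.95,"y": 1.95,"z": 0,"rx": 0,"ry": 0,"rz": 0},{"jaw": 0,"x": -2.25,"y": 2.1,"z": 0,"rx": 0,"ry": 0,"rz": 0},{"jaw": 0,"x": -2.55,"y": 2.25,"z": 0,"rx": 0,"ry": 0,"rz": 0},{"jaw": 0,"x": -2.8,"y": 2.4,"z": 0,"rx": 0,"ry": 0,"rz": 0},{"jaw": 0,"x": -2.8,"y": 2.4,"z": 0,"rx": 0,"ry": 0,"rz": 0}]'

```text
t: 20.83
tool_pos: [0.5334, 0.0088, -0.0125]
tool_rot: [-0.001, 0.053, 0.999, 0.0]
force: [-2.1, -1.1, -0.4]
grip_width: 0.001
```

```bash
python3 look.py w16
python3 - <<'E'
from station import ctrl
from path import *
s=ctrl.read_state();print(tcp_rack(s))
d=ctrl.snapshot("scene");cv2.imwrite("pics/s16.png",cv2.resize(d["frame"][210:380,230:430,::-1],None,fx=4,fy=3.5))
E
```

```text
[ 0.5334  0.0088 -0.0125] [-7.000e-04  5.260e-02  9.986e-01  1.000e-04] 0.001 [-2.1 -1.1 -0.4] 20.8333
[-36.78523327 -30.96830772]
```

View pics/s16.png

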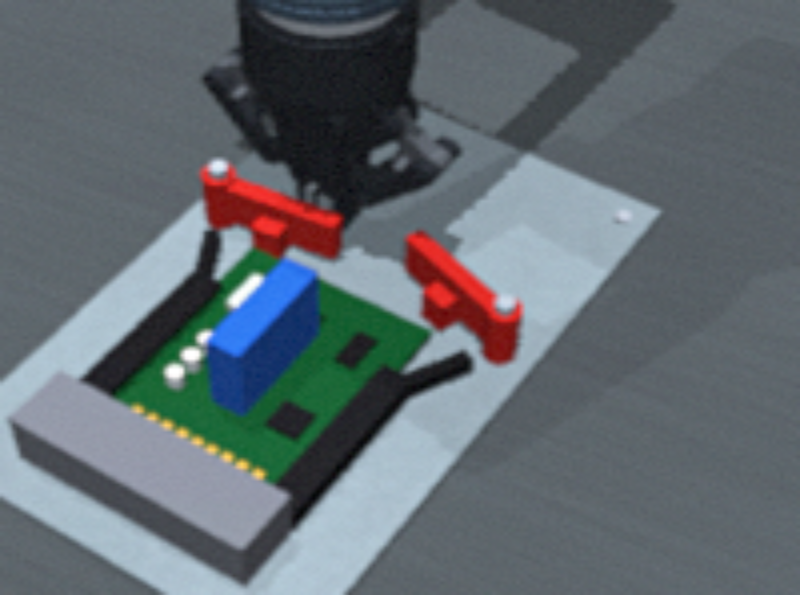

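The right lever is nearly in and driving the board (about 2 N). I'll finish it gently.

Emit:
servo_tool --commands '[{"jaw": 0,"x": -0.2,"y": 0.1,"z": 0,"rx": 0,"ry": 0,"rz": 0},{"jaw": 0,"x": -0.4,"y": 0.15,"z": 0,"rx": 0,"ry": 0,"rz": 0},{"jaw": 0,"x": -0.6,"y": 0.2,"z": 0,"rx": 0,"ry": 0,"rz": 0},{"jaw": 0,"x": -0.7,"y": 0.2,"z": 0,"rx": 0,"ry": 0,"rz": 0},{"jaw": 0,"x": -0.7,"y": 0.2,"z": 0,"rx": 0,"ry": 0,"rz": 0},{"jaw": 0,"x": -0.7,"y": 0.2,"z": 0,"rx": 0,"ry": 0,"rz": 0}]'

```text
t: 21.43
tool_pos: [0.5398, 0.01, -0.0125]
tool_rot: [-0.001, 0.053, 0.999, 0.0]
force: [-4.6, -1.1, 0.5]
grip_width: 0.003
```

Emit:
servo_tool --commands '[{"jaw": 0,"x": -0.1,"y": 0,"z": 0,"rx": 0,"ry": 0,"rz": 0},{"jaw": 0,"x": -0.15,"y": 0,"z": 0,"rx": 0,"ry": 0,"rz": 0},{"jaw": 0,"x": -0.15,"y": 0,"z": 0,"rx": 0,"ry": 0,"rz": 0}]'

```text
t: 21.68
tool_pos: [0.5398, 0.01, -0.0125]
tool_rot: [-0.003, 0.053, 0.999, 0.0]
force: [-8.6, -2.5, 2.9]
grip_width: -0.002
```

Run:
```python
from station import ctrl
from path import *
s=ctrl.read_state();print(tcp_rack(s),s["t"])
d=ctrl.snapshot("scene");cv2.imwrite("pics/s17.png",cv2.resize(d["frame"][210:380,230:430,::-1],None,fx=4,fy=3.5))
```

```text
[-30.63757146 -29.05963974] 21.6833
```

View pics/s17.png

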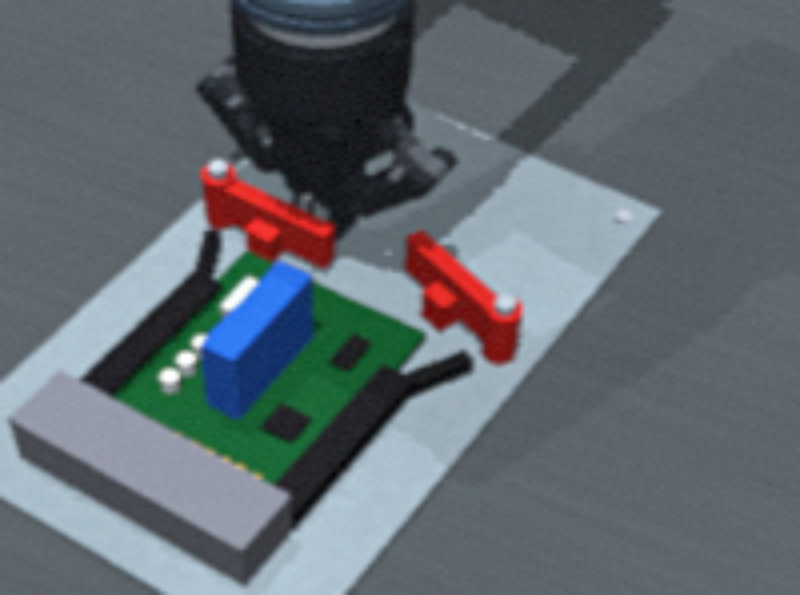

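The right lever is on its stop: the force rose to 9 N with no further motion. I'll back off and finish the left one.

Emit:
servo_tool --commands '[{"jaw": 0,"x": 1,"y": 0,"z": 0,"rx": 0,"ry": 0,"rz": 0},{"jaw": 0,"x": 3,"y": 0,"z": 0,"rx": 0,"ry": 0,"rz": 0},{"jaw": 0,"x": 4,"y": 0,"z": 0,"rx": 0,"ry": 0,"rz": 0},{"jaw": 0,"x": 4,"y": 2,"z": 0,"rx": 0,"ry": 0,"rz": 0},{"jaw": 0,"x": 4,"y": 4.5,"z": 0,"rx": 0,"ry": 0,"rz": 0},{"jaw": 0,"x": 4,"y": 6.3,"z": 0,"rx": 0,"ry": 0,"rz": 0},{"jaw": 0,"x": 3,"y": 6.5,"z": 0,"rx": 0,"ry": 0,"rz": 0},{"jaw": 0,"x": 2.2,"y": 6.5,"z": 0,"rx": 0,"ry": 0,"rz": 0},{"jaw": 0,"x": 1.8,"y": 6.4,"z": 0,"rx": 0,"ry": 0,"rz": 0},{"jaw": 0,"x": 1.5,"y": 6.3,"z": 0,"rx": 0,"ry": 0,"rz": 0},{"jaw": 0,"x": 1.2,"y": 6.2,"z": 0,"rx": 0,"ry": 0,"rz": 0},{"jaw": 0,"x": 0.9,"y": 6.1,"z": 0,"rx": 0,"ry": 0,"rz": 0},{"jaw": 0,"x": 0.7,"y": 6.0,"z": 0,"rx": 0,"ry": 0,"rz": 0},{"jaw": 0,"x": 0.5,"y": 5.9,"z": 0,"rx": 0,"ry": 0,"rz": 0},{"jaw": 0,"x": 0.3,"y": 5.9,"z": 0,"rx": 0,"ry": 0,"rz": 0},{"jaw": 0,"x": 0.3,"y": 5.9,"z": 0,"rx": 0,"ry": 0,"rz": 0}]'

```text
t: 23.07
tool_pos: [0.5451, 0.0681, -0.0125]
tool_rot: [-0.001, 0.053, 0.999, -0.0]
force: [-2.9, -0.2, -0.1]
grip_width: -0.0
```

Emit:
servo_tool --commands '[{"jaw": 0,"x": -0.1,"y": 0,"z": 0,"rx": 0,"ry": 0,"rz": 0},{"jaw": 0,"x": -0.2,"y": 0,"z": 0,"rx": 0,"ry": 0,"rz": 0},{"jaw": 0,"x": -0.3,"y": 0,"z": 0,"rx": 0,"ry": 0,"rz": 0},{"jaw": 0,"x": -0.3,"y": 0,"z": 0,"rx": 0,"ry": 0,"rz": 0},{"jaw": 0,"x": -0.3,"y": 0,"z": 0,"rx": 0,"ry": 0,"rz": 0}]'

```text
t: 23.48
tool_pos: [0.5461, 0.0679, -0.0125]
tool_rot: [-0.002, 0.052, 0.999, -0.0]
force: [-9.6, -1.3, 4.7]
grip_width: 0.0
```

Run:
```python
from station import ctrl
from path import *
s=ctrl.read_state();print(tcp_rack(s),s["t"],s["force"])
d=ctrl.snapshot("scene");cv2.imwrite("pics/s18.png",cv2.resize(d["frame"][210:380,230:430,::-1],None,fx=4,fy=3.5))
```

```text
[-30.4221847   29.17769711] 23.4833 [-9.60055985 -1.33898613  4.6981964 ]
```

View pics/s18.png

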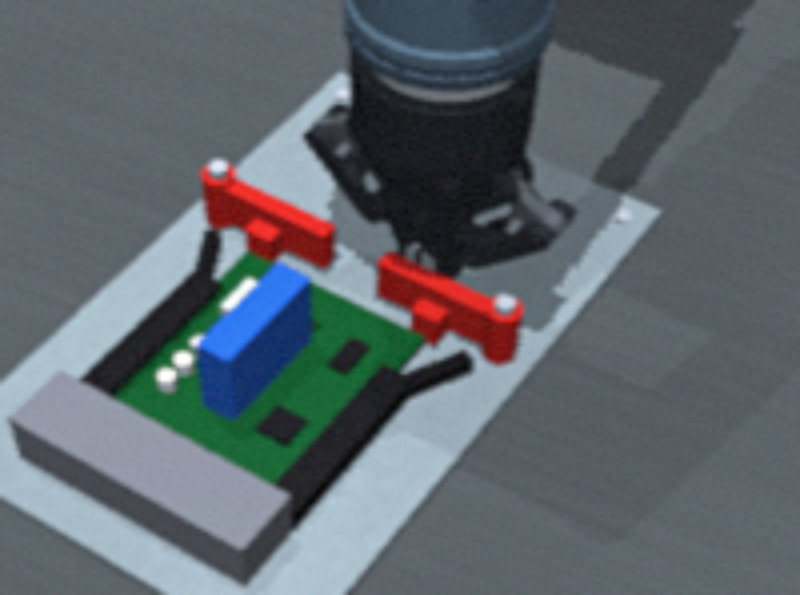

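Both levers are in, and the left one also met its stop at 9.6 N. I'll back off, lift and check.

Emit:
servo_tool --commands '[{"jaw": 0,"x": 1,"y": 0,"z": 0,"rx": 0,"ry": 0,"rz": 0},{"jaw": 0,"x": 3,"y": 0,"z": 0,"rx": 0,"ry": 0,"rz": 0},{"jaw": 0,"x": 4,"y": -1,"z": -4,"rx": 0,"ry": 0,"rz": 0},{"jaw": 0,"x": 5,"y": -2,"z": -8,"rx": 0,"ry": 0,"rz": 0},{"jaw": 0,"x": 5,"y": -3,"z": -12,"rx": 0,"ry": 0,"rz": 0},{"jaw": 0,"x": 5,"y": -3,"z": -16,"rx": 0,"ry": 0,"rz": 0},{"jaw": 0,"x": 5,"y": -3,"z": -20,"rx": 0,"ry": 0,"rz": 0},{"jaw": 0,"x": 5,"y": -3,"z": -22,"rx": 0,"ry": 0,"rz": 0},{"jaw": 0,"x": 5,"y": -3,"z": -22,"rx": 0,"ry": 0,"rz": 0},{"jaw": 0,"x": 5,"y": -3,"z": -22,"rx": 0,"ry": 0,"rz": 0}]'

```text
t: 24.37
tool_pos: [0.4973, 0.0434, 0.2097]
tool_rot: [0.003, 0.053, 0.999, -0.0]
force: [-0.2, 0.2, -0.4]
grip_width: -0.004
```

```bash
python3 look.py w19; python3 meas.py w19
python3 - <<'E'
from station import ctrl
from path import *
d=ctrl.snapshot("scene");cv2.imwrite("pics/s19.png",cv2.resize(d["frame"][210:380,230:430,::-1],None,fx=4,fy=3.5))
E
```

```text
[0.4973 0.0434 0.2097] [ 3.100e-03  5.270e-02  9.986e-01 -3.000e-04] -0.004 [-0.2  0.2 -0.4] 24.3667
L tip [-20.13809524  14.52857143] 65.50297703158232 angle 0.09640663952550164
R tip [-20.565 -16.065] 63.935592591294565 angle 0.10560389350155953
board trail x -1.3 -1.3 y -14.6 13.0
```

View pics/w19.png

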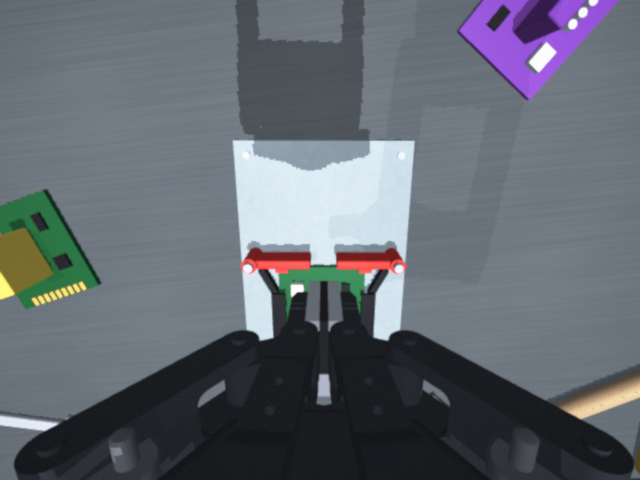

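View pics/s19.png

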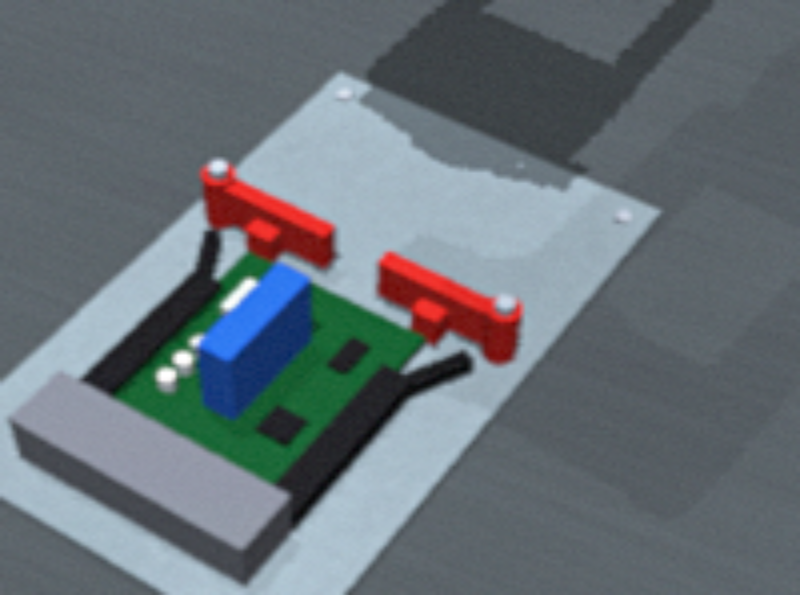

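Both levers lie straight across the bed (rows 248–268), and the board's trailing edge is at x of about -1 mm, so it is home. Handing in.

```bash
python3 -c "
from station import ctrl
print(ctrl.hand_in())"
```

```text
the job is handed in; nothing more can be done
None
```

I laid the blue-grip board on the bed and slid it along the guides to the socket with both levers still open. I then let go, swung both levers in to their stops, and handed the job in at about 24 s.

**Last checks**
- **Board:** its trailing edge reads about 1 mm short of home, so its centre is at about x 58.7 mm (limit 55 mm). It looks square and flat in both guides.
- **Levers:** the tip measurement gave 0.10 and 0.11 rad, both inside the 0.18 rad limit. That measure probably reads high, because it picks up the levers' outer side. In the image both lie straight across, and each met a hard stop at 9–10 N.
- **Robot:** clear of everything, with the wrist force reading near zero.

**What disagreed**
- **Fingertip position:** my first swing at the left lever passed over it without moving it. The shut fingertips turned out to end about 28 mm short of the reported TCP, so I lowered the tool by that much and repeated the swing.
- **Servo command:** my first move call was refused as invalid, and it worked once every field was filled in.

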